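Stand the tipped bottle up and set its cap a quarter turn loose for the steriliser

TASK

One of the empty square bottles in the steriliser's loading tray has fallen over: stand it upright again on the tray floor in the gap of its lane, setting it down gently and without knocking or shifting the bottles beside it or the roll of tape. Then screw its blue cap clockwise all the way down until it bottoms out, and back it off a quarter turn so that it can vent. Finish with the gripper still holding the cap at that setting, the bottle standing on the tray, so that it cannot creep while I tape it.

Things in the scene. Friction and masses are not known exactly. Their poses are not given: they have to be found in the camera images.
- tray: fixed stainless tray, 112 mm (x) by 560 mm (y), floor 3 mm thick. One lane runs along its y through the middle, between two 2 mm thick rails 57 mm apart inside, flaring to 63 mm at their tops, 12 mm above the bench. Two bottles stand at either end of the lane; the gap between them is about 310 mm long, its middle at the tray's centre. Origin: centre of the underside, on the bench, z up
- bottle: the tipped bottle, clear glass, 0.15 to 0.24 kg, loose. Square body 52 x 52 x 76 mm, shoulder to 90 mm, then the cap; 118 mm tall. Origin: centre of the underside; z from base to cap. It starts lying flat in the lane, base at the -y side of the gap, cap towards the tray's +y. Standing between the rails it can turn only some 5 degrees, so they keep it from spinning while the cap is turned
- cap: blue ribbed screw cap of the tipped bottle, 42 mm diameter, 26 mm high, a white line on its top from the centre to the rim along its x axis. Origin: centre of the cap's lower face, which lies 92 mm above the bottle's underside when the cap is fully down; z points out of the top
- cap_grip (a point): the cap's centre, on its axis, 13 mm above its lower face: 105 mm above the bottle's underside when fully down
- thread (a joint): turn of the cap on the bottle, rad: 0 = bottomed out (a hard stop), growing as it unscrews (counter-clockwise seen from above the cap). Starts at 2.2 to 3.8, already caught on the thread. The right-hand thread lifts the cap 4 mm a turn; it turns with about 0.04 N m of friction and stays where it is left; it stops at 5.0 and does not come off
- neighbour0: standing square glass bottle with a blue cap, same size as the tipped one, loose in the lane, at the tray's -y end; must stay as it is. Origin: centre of its underside, z up
- neighbour1: standing square glass bottle with a blue cap, same size as the tipped one, loose in the lane, at the -y side of the gap; must stay as it is. Origin: centre of its underside, z up
- neighbour2: standing square glass bottle with a blue cap, same size as the tipped one, loose in the lane, at the +y side of the gap; must stay as it is. Origin: centre of its underside, z up
- neighbour3: standing square glass bottle with a blue cap, same size as the tipped one, loose in the lane, at the tray's +y end; must stay as it is. Origin: centre of its underside, z up
- tape_roll: roll of beige indicator tape lying flat, 92 mm diameter, 19 mm high, beyond the tray; leave it. Origin: centre of its underside
Not all that is in view belongs to the job. Leave any yellow look-alike of the neighbour3 alone.

How it is judged:
On the way, in this order (a step that is already met when the one before it is completed fails the run):
1. the tipped bottle stands upright on the tray floor, in the gap of its lane (angle between bottle's own z axis and vertical below 0.08 rad and z of bottle in the frame of tray between 0 and 0.007 m and x of bottle in the frame of tray between -0.007 and 0.007 m and y of bottle in the frame of tray between -0.125 and 0.125 m), for 0.3 s.
2. with the bottle standing there, the cap is screwed down until it bottoms out (all of step 1 and value of joint thread below 0.08 rad), for 0.1 s.
3. the cap is backed off a quarter turn, gripped by the fingers (all of step 1 and value of joint thread between 1.17 and 1.97 rad and contact force between the fingers and cap above 1 N), for 0.3 s.
At the end, for the whole second after the job is handed in: Bottle upright (within 4.5 degrees) on the tray floor (within 4 mm) between the rails in the gap; cap backed off 67 to 113 degrees from its bottom stop, still, and gripped by the fingers (over 1 N); the other bottles upright and within 20 mm, the tape roll within 30 mm, of their start (all of step 3 and velocity of joint thread between -0.15 and 0.15 rad/s and linear speed of bottle below 0.02 m/s and angle between each of neighbour0, neighbour1, neighbour2, neighbour3's own z axis and vertical below 0.1 rad and distance of each of neighbour0, neighbour1, neighbour2, neighbour3 from where it was at the start of the episode below 0.02 m and distance of tape_roll from where it was at the start of the episode below 0.03 m); the arm keeps its last pose, push and grip.
It fails at once if a bottle beside it is knocked over or shifted by more than 20 mm (angle between any of neighbour0, neighbour1, neighbour2, neighbour3's own z axis and vertical above 0.3 rad or distance of any of neighbour0, neighbour1, neighbour2, neighbour3 from where it was at the start of the episode above 0.02 m).
It fails at once if the tape roll is shifted by more than 30 mm (distance of tape_roll from where it was at the start of the episode above 0.03 m).
It fails at once if the bottle is dropped or flung (faster than 0.6 m/s) (linear speed of bottle above 0.6 m/s).
It also fails if it takes over 72 s, if anything falls off the work surface, if the arm or the gripper's body presses on something with over 40 N, if the wrist force passes 120 N, or if a joint passes its speed limit or range.

ROBOT

A 6-joint arm with a two-finger parallel gripper is mounted at the origin on the work surface. World frame = base frame: x ahead of the robot, y to its left, z up, the work surface at z = 0. Lengths are in m, angles in rad, forces in N, time in s.
With the tool pointing down it reaches from about 0.35 to 0.975 m from the base axis. Payload 4.9 kg.
Tool frame: the origin (TCP) lies at the very end of the fingers, on their centre line; the grasp point (between the pads) lies 19 mm behind it; y points along the fingers, z is the direction in which the jaws open and shut, and the axes are right-handed (so a half turn about y gives the same grasp; the last joint's range is limited). The gripper opens to 85 mm and grips with 20 to 120 N. Pads are 22 mm wide; open, the fingers measure 114 mm over their backs; the gripper's body (76 mm by 85 mm) begins 54 mm behind the grasp point. The pads swing forward as they close: fully open they stand 13 mm farther back than shut.
Start: joints at [1.03, 0.053, 1.613, -0, 1.476, -0.119], TCP at [0.256, 0.57, 0.231] pointing down, gripper open.
Joint ranges: [-3.01, 3.01], [-1.01, 2.22], [0.06, 2.58], [-1.02, 4.17], [0.09, 2.62], [-3.14, 3.14]. Speed limits (rad/s): [2.57, 2.57, 3.14, 3.14, 3.14, 3.14].

INTERFACE

Orientations are given as a rotation vector (axis times angle).
In Python, from station import monitor, viewer, ticket gives the robot as it stands.
- The arm moves only by the tool servo_tool, never from a script. Its argument "commands" is one flat list of numbers, 7 for each row, row after row: the turn, a rotation vector about the tool's x, y, z in rad, then the shift along the tool's x, y, z in cm, then the opening, from 0 (shut) to 1 (fully open). In form: [rx, ry, rz, dx, dy, dz, claw, rx, ry, rz, dx, dy, dz, claw, ...]. A call has 1 to 20 rows; each row shifts and turns the pose as measured when the row begins, along the tool's axes as they then stand; what a row does not reach is not made up. A row lasts 1/10 s, in which the tool goes at most 50 mm and 8.59 degrees, less where a joint would pass 70% of its speed; a pose out of reach is approached as far as the arm can. A call is refused whole if a number of a shift passes 5 or a number of a turn 0.15, either way. A call with a gripper value outside its range is refused whole. The fingers move at their own pace and stop on an object; "grip_force" is the grip in N (left out, the last holds). Time passes only in rows, so rows that do not move let the fingers close. It gives the time, the measured TCP pose, the force and the opening at its end, in the units of the state.
- monitor.get_obs(): the state, without advancing time (a new reading comes with each control period).
- viewer.get_image(name): name is "side" or "top" or "wrist"; returns a dict with "frame" (480x640x3 uint8, red, green, blue), "depth" (480x640 float32, m along the optical axis (not along the pixel's ray), 0 where there is no reading), "camera_matrix" (3x3 intrinsics, pixels), "dist_coeffs" ([k1, k2, p1, p2, k3] as OpenCV has them; the pictures are not rectified), "cam_to_world" (4x4, takes a point from camera to world coordinates). Camera axes: x right, y down, z forward; pixel columns grow to the right and rows downward; lengths in m; the calibration is good to about 2 mm. A picture is of the moment at which its call begins.
- ticket.finish_job(): hands the job in, once; it reports no verdict.
The state is a dict: "t": time; "q": joint angles; "dq": joint speeds; "effort": joint torques, N m; "tool_pos": TCP position; "tool_rot": TCP orientation; "contact_force": force on the tool from outside, world axes, zero at the start; "wrist_torque": the same for the moment, N m; "opening": finger opening in m.
Only numpy, scipy, OpenCV 4.12 (cv2) and the standard library are available. Lean on these libraries where they do the work, as an engineer would, in place of code of your own. Each camera call takes 0.05 s, during which the arm holds its last target.

## Working session

There is one attempt and no reset: what is moved stays moved. The work goes in short steps, Python scripts to look and compute and a tool call to move; the robot and the scene stay as the last step left them, time stands still between calls to the robot, and variables do not carry over. Pictures are saved under pics/ and viewed, and the job is handed in when it is done.

Besides the shell and the picture viewer there is one more tool, called after "Request:" as name(argument=value, ...) on one line, values as JSON. servo_tool: Moves the arm, as the interface text tells. Its arguments: {"type":"object","properties":{"commands":{"type":"array","items":{"type":"number"}},"grip_force":{"type":"number"}},"required":["commands"]}

```bash
mkdir -p pics; ls; python3 - <<'E'
from station import monitor, viewer
import cv2,numpy as np
o=monitor.get_obs()
for k,v in o.items(): print(k,np.round(v,4))
for n in ["side","top","wrist"]:
    r=viewer.get_image(n); cv2.imwrite(f"pics/{n}0.png",r["frame"][:,:,::-1]); np.savez(f"{n}0.npz",**r)
    print(n,r["camera_matrix"].round(1).tolist(),np.round(r["dist_coeffs"],4),r["cam_to_world"].round(3).tolist(),(r["depth"]>0).mean())
E
```

```text
pics
t 0.0
q [ 1.03    0.0534  1.6143  0.      1.476  -0.119 ]
dq [-0.002  -0.0009 -0.001  -0.0003  0.0003  0.    ]
effort [-2.00000e-04 -3.93688e+01 -3.70174e+01  0.00000e+00  7.40000e-03
 -0.00000e+00]
tool_pos [0.2556 0.5697 0.23  ]
tool_rot [-1.5473  0.3314 -0.3304]
contact_force [0.1446 0.6371 0.4732]
wrist_torque [-0.0044 -0.0167 -0.0058]
opening 0.0856
side [[461.2, 0.0, 319.5], [0.0, 461.2, 232.6], [0.0, 0.0, 1.0]] [-0.0654  0.      0.      0.      0.    ] [[0.992, -0.064, 0.11, 0.49], [-0.127, -0.552, 0.824, -0.61], [0.008, -0.831, -0.556, 0.506], [0.0, 0.0, 0.0, 1.0]] 0.99599609375
top [[532.6, 0.0, 330.8], [0.0, 532.6, 240.2], [0.0, 0.0, 1.0]] [-0.0378  0.      0.      0.      0.    ] [[0.02, -0.995, 0.102, 0.47], [-0.999, -0.023, -0.027, 0.063], [0.029, -0.101, -0.994, 1.206], [0.0, 0.0, 0.0, 1.0]] 0.99595703125
wrist [[407.0, 0.0, 319.3], [0.0, 407.0, 242.5], [0.0, 0.0, 1.0]] [-0.0651  0.      0.      0.      0.    ] [[0.41, 0.88, 0.239, 0.196], [0.912, -0.395, -0.109, 0.597], [-0.001, 0.263, -0.965, 0.374], [0.0, 0.0, 0.0, 1.0]] 0.9959244791666667
```

View pics/side0.png

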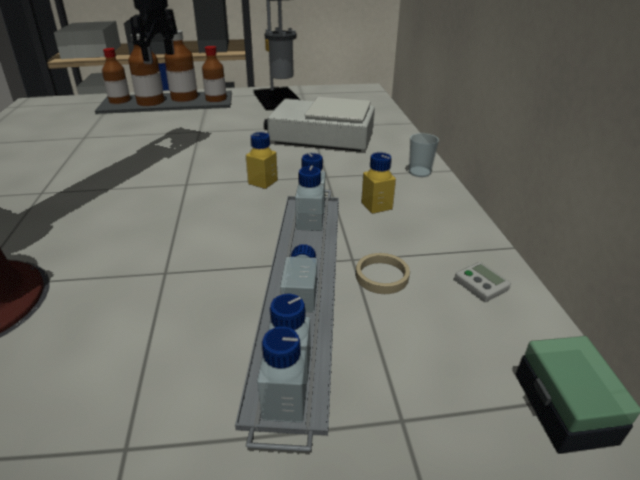

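View pics/top0.png

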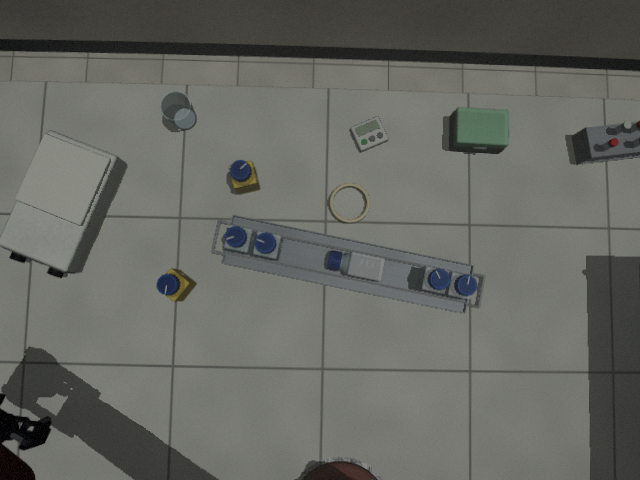

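View pics/wrist0.png

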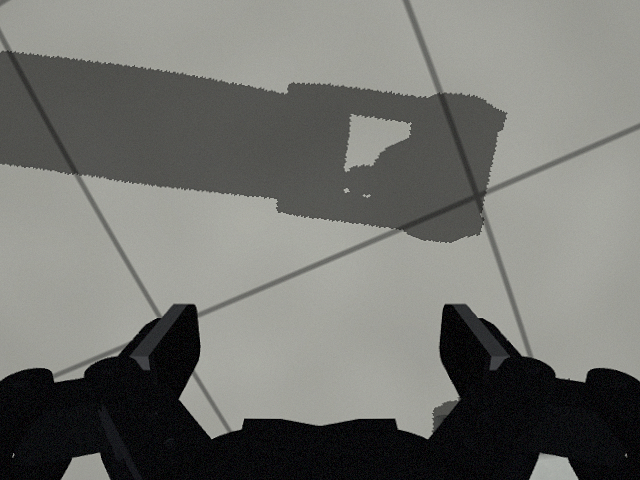

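The side and top views show the same layout.
- **Tipped bottle:** cap at top px (335,260), body at (366,266), with its base towards -y.
- **Other blue caps:** neighbours at (437,279), (466,286), (236,237) and (266,243).
- **Decoys:** yellow look-alikes at (242,172) and (173,285).

My target is the lying bottle at (335,260). I'll measure it now and check it in a close crop.

```bash
cat > h.py <<'E'
import numpy as np, cv2
from scipy.spatial.transform import Rotation as R
def ray(r,px):
    u=cv2.undistortPoints(np.array(px,float).reshape(-1,1,2),r["camera_matrix"],r["dist_coeffs"]).reshape(-1,2)
    d=np.c_[u,np.ones(len(u))]@r["cam_to_world"][:3,:3].T
    return r["cam_to_world"][:3,3],d
def onplane(r,px,z):
    o,d=ray(r,px); return o+d*((z-o[2])/d[:,2])[:,None]
def cloud(r):
    h,w=r["depth"].shape; v,u=np.mgrid[:h,:w]
    n=cv2.undistortPoints(np.c_[u.ravel(),v.ravel()].astype(float).reshape(-1,1,2),r["camera_matrix"],r["dist_coeffs"]).reshape(-1,2)
    D=r["depth"].ravel().astype(float)
    P=np.c_[n*D[:,None],D]@r["cam_to_world"][:3,:3].T+r["cam_to_world"][:3,3]
    P[D==0]=np.nan
    return P.reshape(h,w,3)
def blue(r):
    hsv=cv2.cvtColor(r["frame"],cv2.COLOR_RGB2HSV)
    return cv2.inRange(hsv,(105,120,40),(130,255,255))
E
python3 - <<'E'
from h import *
for n in ["top","side"]:
    r=dict(np.load(n+"0.npz")); P=cloud(r)
    m=blue(r); k,l,s,c=cv2.connectedComponentsWithStats(m)
    for i in range(1,k):
        if s[i,4]<40: continue
        q=P[l==i]; print(n,c[i].round(1),s[i],"med",np.nanmedian(q,0).round(4),"min",np.nanpercentile(q,3,0).round(4),"max",np.nanpercentile(q,97,0).round(4), onplane(r,[c[i]],0.118).round(4))
r=dict(np.load("top0.npz"));
x=cv2.resize(r["frame"][205:330,200:500],None,fx=2.6,fy=2.6,interpolation=cv2.INTER_CUBIC)
cv2.imwrite("pics/crop1.png",x[:,:,::-1])
P=cloud(r)
# body points of tipped bottle
q=P[245:285,320:390].reshape(-1,3); q=q[(q[:,2]>.045)&(q[:,2]<.065)]
print("body",np.nanmedian(q,0),np.nanmin(q,0),np.nanmax(q,0),len(q))
rect=cv2.minAreaRect((q[:,:2]*1000).astype(np.float32)); print(rect, cv2.boxPoints(rect))
E
```

```text
top [239.5 170.2] [231 160  19  19 179] med [0.7218 0.2265 0.1187] min [0.7068 0.2073 0.1154] max [0.7426 0.2424 0.1227] [[0.7232 0.2254 0.118 ]]
top [235.6 235.9] [226 227  20  20 267] med [0.5873 0.2273 0.1219] min [0.5673 0.2107 0.1172] max [0.6035 0.2453 0.1258] [[0.586  0.2282 0.118 ]]
top [265.3 242.8] [255 233  21  20 282] med [0.5719 0.1662 0.122 ] min [0.5559 0.1499 0.118 ] max [0.5909 0.1853 0.1255] [[0.5732 0.167  0.118 ]]
top [334.5 259.9] [329 253  13  15 121] med [0.5456 0.023  0.0484] min [0.5327 0.0103 0.0433] max [0.5599 0.034  0.0536] [[0.5414 0.0247 0.118 ]]
top [440.1 279.5] [430 270  20  19 241] med [ 0.5049 -0.1926  0.1216] min [ 0.49   -0.2092  0.1181] max [ 0.5231 -0.174   0.1257] [[ 0.5057 -0.1931  0.118 ]]
top [166.9 283.8] [157 274  20  21 298] med [0.4858 0.3622 0.1188] min [0.4668 0.3462 0.1149] max [0.5029 0.3813 0.1226] [[0.4852 0.3633 0.118 ]]
top [466.6 285.2] [458 275  19  20 235] med [ 0.4936 -0.2455  0.122 ] min [ 0.4788 -0.2649  0.1175] max [ 0.5137 -0.2302  0.1257] [[ 0.495  -0.2481  0.118 ]]
side [163.3  76. ] [159  64   9  26 141] med [ 0.0466 
[... 480 characters left out ...]
65 0.1015] max [0.5993 0.2315 0.1242] [[0.5757 0.1766 0.118 ]]
side [303.5 250.5] [292 245  23  12 199] med [0.5469 0.0174 0.0484] min [0.5286 0.007  0.0402] max [0.5631 0.0298 0.0518] [[ 0.5377 -0.0785  0.118 ]]
side [283.2 331.2] [ 262  294   43   74 2140] med [ 0.4989 -0.2374  0.1215] min [ 0.4782 -0.2686  0.1018] max [ 0.5223 -0.1799  0.1235] [[ 0.4991 -0.2324  0.118 ]]
body [ 0.53672622 -0.03497132  0.05411706] [ 0.5017694  -0.08571446  0.04501742] [0.56397068 0.03629507 0.06225985] 1069
((537.3143920898438, -23.72323226928711), (120.34901428222656, 52.22162628173828), 79.28033447265625) [[500.46655  -77.99092 ]
 [551.77686  -87.704346]
 [574.16223   30.544456]
 [522.8519    40.25788 ]]
```

View pics/crop1.png

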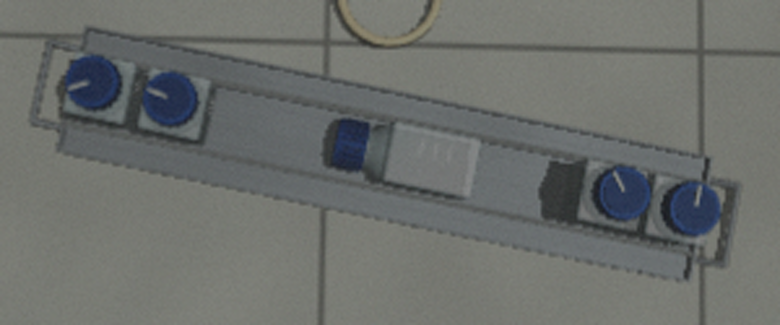

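The crop confirms the lying blue-capped bottle, with its cap at the left (crop px 345,143). Next I'll work out the pose offset to a point above the cap.

```bash
cat >> h.py <<'E'
from station import monitor
def Rt(o): return R.from_rotvec(o["tool_rot"])
yaw=np.arctan2(0.186,0.983) # tray y axis = (sin, cos)
TX=np.array([.983,-.186,0]);TY=np.array([.186,.983,0]);TZ=np.array([0,0,1.])
def desired(tilt,sgn):
    # tilt>0: tool points down and toward -TY (gripper leans to +TY)
    y=-TZ*np.cos(tilt)-TY*np.sin(tilt); z=sgn*TX; x=np.cross(y,z)
    return R.from_matrix(np.c_[x,y,z])
def delta(pos,Rd):
    o=monitor.get_obs(); r=Rt(o)
    dp=r.inv().apply(np.array(pos)-o["tool_pos"])*100
    dr=(r.inv()*Rd).as_rotvec()
    return dp,dr
def show():
    o=monitor.get_obs()
    print({k:np.round(o[k],4).tolist() for k in o})
    print(Rt(o).as_matrix().round(3))
    return o
E
python3 - <<'E'
from h import *
show()
for s in (1,-1):
  for t in (0,.6): print(s,t,[v.round(3) for v in delta([.546,.022,.2],desired(t,s))])
E
```

```text
{'t': 0.15, 'q': [1.03, 0.0532, 1.614, 0.0, 1.476, -0.119], 'dq': [0.0015, -0.0014, -0.003, 0.0004, 0.0011, -0.0008], 'effort': [-0.0005, -39.4242, -37.0723, -0.0002, 0.0047, 0.0], 'tool_pos': [0.2556, 0.5698, 0.2303], 'tool_rot': [-1.5469, 0.3313, -0.3305], 'contact_force': [-0.1387, -0.1518, 0.5545], 'wrist_torque': [0.0343, -0.0168, -0.0494], 'opening': 0.0854}
[[ 0.912 -0.001  0.409]
 [-0.409 -0.001  0.912]
 [-0.    -1.    -0.002]]
1 0 [array([ 48.92 ,   3.083, -38.085]), array([1.000e-03, 1.336e+00, 1.000e-03])]
1 0.6 [array([ 48.92 ,   3.083, -38.085]), array([-0.399,  1.294, -0.506])]
-1 0 [array([ 48.92 ,   3.083, -38.085]), array([ 1.000e-03, -1.806e+00, -2.000e-03])]
-1 0.6 [array([ 48.92 ,   3.083, -38.085]), array([-0.539, -1.745,  0.424])]
```

Request:
servo_tool(commands=[0,0.148,0,0,0,0,1,0,0.148,0,0,0,0,1,0,0.148,0,0,0,0,1,0,0.148,0,0,0,0,1,0,0.148,0,0,0,0,1,0,0.148,0,0,0,0,1,0,0.148,0,0,0,0,1,0,0.148,0,0,0,0,1,0,0.148,0,0,0,0,1,0,0,0,3.5,0,2.8,1,0,0,0,3.5,0,2.8,1,0,0,0,3.5,0,2.8,1,0,0,0,3.5,0,2.8,1,0,0,0,3.5,0,2.8,1,0,0,0,3.5,0,2.8,1], grip_force=60)

```text
t: 1.65
tool_pos: [0.376, 0.3231, 0.2234]
tool_rot: [-1.122, 1.353, -1.359]
contact_force: [0.6, 0.0, -0.5]
opening: 0.0854
```

```bash
python3 - <<'E'
from h import *
show()
for t in (0,.6,-.6): print(t,[v.round(3) for v in delta([.546,.022,.2],desired(t,1))])
E
```

```text
{'t': 1.65, 'q': [0.5623, -0.25, 1.9077, -0.0049, 1.4961, 0.7604], 'dq': [-0.921, -0.3378, 0.2812, -0.0139, 0.0475, -0.9146], 'effort': [5.6511, -24.9745, -36.9597, 0.0787, 0.1667, 0.7751], 'tool_pos': [0.376, 0.3231, 0.2234], 'tool_rot': [-1.1225, 1.3531, -1.359], 'contact_force': [0.6024, 0.0143, -0.5293], 'wrist_torque': [-0.0122, -0.0049, 0.0173], 'opening': 0.0854}
[[-0.196 -0.008  0.98 ]
 [-0.98  -0.011 -0.196]
 [ 0.012 -1.    -0.005]]
0 [array([26.152,  2.529, 22.591]), array([ 0.005, -0.011,  0.012])]
0.6 [array([26.152,  2.529, 22.591]), array([ 0.009, -0.009, -0.588])]
-0.6 [array([26.152,  2.529, 22.591]), array([ 0.002, -0.012,  0.612])]
```

Request:
servo_tool(commands=[0,0,0,3.5,0,3,1,0,0,0,3.5,0,3,1,0,0,0,3.5,0,3,1,0,0,0,3.5,0,3,1,0,0,0,3.5,0,3,1,0,0,0,3.5,0,3,1,0,0,0,3,0,2.5,1,0,0,-0.1,0,0,0,1,0,0,-0.1,0,0,0,1,0,0,-0.1,0,0,0,1,0,0,-0.1,0,0,0,1,0,0,-0.1,0,0,0,1,0,0,0,0,0,0,1])

```text
t: 2.95
tool_pos: [0.5345, 0.0243, 0.2226]
tool_rot: [-1.538, 1.113, -1.731]
contact_force: [0.0, -0.2, 0.2]
opening: 0.0852
```

```bash
python3 - <<'E'
from h import *
show()
for t in (0,.6,-.6): print(t,[v.round(3) for v in delta([.546,.022,.2],desired(t,1))])
from station import viewer
for n in ["wrist","top"]:
    r=viewer.get_image(n); cv2.imwrite(f"pics/{n}1.png",r["frame"][:,:,::-1]); np.savez(f"{n}1.npz",**r)
    m=blue(r);P=cloud(r); k,l,s,c=cv2.connectedComponentsWithStats(m)
    for i in range(1,k):
        if s[i,4]<100: continue
        q=P[l==i]; print(n,c[i].round(1),s[i],"med",np.nanmedian(q,0).round(4),"min",np.nanpercentile(q,3,0).round(4),"max",np.nanpercentile(q,97,0).round(4))
E
```

```text
{'t': 2.95, 'q': [0.1534, 0.0008, 1.7458, -0.4917, 1.6038, 0.403], 'dq': [-0.02, -0.0202, -0.0037, 0.0086, -0.0025, -0.0106], 'effort': [0.4949, -36.1821, -36.6947, -1.7947, 0.7276, 0.1831], 'tool_pos': [0.5345, 0.0243, 0.2226], 'tool_rot': [-1.5375, 1.1135, -1.731], 'contact_force': [0.036, -0.2048, 0.2362], 'wrist_torque': [0.2279, -0.0029, -0.0474], 'opening': 0.0852}
[[-0.181 -0.112  0.977]
 [-0.842 -0.495 -0.213]
 [ 0.507 -0.862 -0.005]]
0 [array([-1.164,  1.933,  1.185]), array([ 0.012, -0.026,  0.532])]
0.6 [array([-1.164,  1.933,  1.185]), array([ 0.019, -0.021, -0.068])]
-0.6 [array([-1.164,  1.933,  1.185]), array([ 0.004, -0.03 ,  1.132])]
wrist [338.3  93. ] [ 308   59   61   58 2372] med [0.5477 0.0252 0.0473] min [0.5282 0.0102 0.0314] max [0.5674 0.0373 0.0518]
wrist [339.3 356.9] [ 318  320   45   70 2080] med [ 0.5051 -0.1943  0.1218] min [ 0.4822 -0.2569  0.101 ] max [ 0.5253 -0.1706  0.1234]
top [239.7 170.5] [231 160  19  19 208] med [0.7208 0.2259 0.1192] min [0.7071 0.2066 0.1149] max [0.7425 0.2426 0.1222]
top [334.6 259.9] [328 251  14  19 172] med [0.5456 0.0213 0.0479] min [0.5305 0.0102 0.0389] max [0.5633 0.034  0.0531]
top [440.4 279.5] [431 270  19  19 214] med [ 0.5047 -0.1936  0.1222] min [ 0.49   -0.2098  0.1185] max [ 0.5243 -0.1741  0.1258]
top [166.9 283.8] [157 275  20  20 299] med [0.4852 0.3618 0.119 ] min [0.4668 0.3462 0.1145] max [0.5028 0.3812 0.1226]
top [466.3 285.2] [458 276  19  19 200] med [ 0.4952 -0.2452  0.1219] min [ 0.4771 -0.2646  0.1182] max [ 0.5136 -0.2297  0.1259]
```

View pics/wrist1.png

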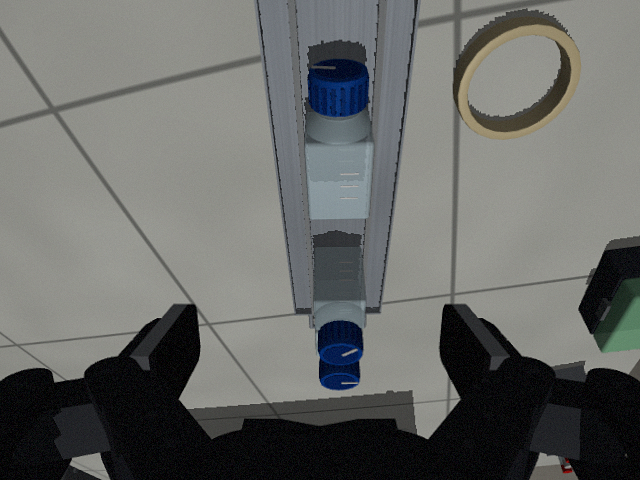

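The wrist view shows the tipped cap at (338,93), with the neighbour caps at (339,340) and (339,380) farther along the lane. The tilt direction is fine, so I'll go to the approach pose.

```bash
cat >> h.py <<'E'
def tcp_for(cap,d,tilt):
    Rd=desired(tilt,1); return np.array(cap)+d*Rd.as_matrix()[:,1],Rd
E
python3 - <<'E'
from h import *
p,Rd=tcp_for([.546,.022,.029],.013,.6)
print(p,Rd.as_matrix()[:,1]); print([v.round(3) for v in delta(p,Rd)])
E
```

```text
[0.54463489 0.01478545 0.01827215] [-0.10500869 -0.55496526 -0.8252192 ]
[array([-9.876, 18.071,  1.183]), array([ 0.018, -0.024, -0.07 ])]
```

Request:
servo_tool(commands=[0.018,-0.024,-0.07,-3.3,0,0.4,1,0,0,0,-3.3,0,0.4,1,0,0,0,-2,2,0.3,1,0,0,0,-0.5,3,0,1,0,0,0,0,3,0,1,0,0,0,0,3,0,1,0,0,0,0,0,0,1,0,0,0,0,0,0,1])

```text
t: 3.85
tool_pos: [0.555, 0.032, 0.0874]
tool_rot: [-1.567, 1.053, -1.767]
contact_force: [0.1, 0.0, 0.5]
opening: 0.0857
```

```bash
python3 - <<'E'
from h import *
show()
p,Rd=tcp_for([.546,.022,.029],.013,.6)
print([v.round(3) for v in delta(p,Rd)])
E
```

```text
{'t': 3.85, 'q': [0.1837, 0.2052, 1.7831, -0.5499, 1.4084, 0.5465], 'dq': [-0.0228, 0.0001, 0.0226, 0.0105, -0.0008, -0.0055], 'effort': [-0.1907, -38.704, -29.7054, -1.4284, 0.882, 0.0028], 'tool_pos': [0.555, 0.032, 0.0874], 'tool_rot': [-1.5667, 1.0534, -1.7666], 'contact_force': [0.1052, 0.0227, 0.5035], 'wrist_torque': [0.1849, -0.0581, 0.0414], 'opening': 0.0857}
[[-0.17  -0.096  0.981]
 [-0.817 -0.542 -0.195]
 [ 0.551 -0.835  0.014]]
[array([-2.224,  6.798, -0.78 ]), array([-0.006, -0.015, -0.017])]
```

Request:
servo_tool(commands=[-0.006,-0.015,-0.017,-2.2,0,-0.8,1,0,0,0,0,2,0,1,0,0,0,0,2,0,1,0,0,0,0,1.5,0,1,0,0,0,0,0,0,1,0,0,0,0,0,0,1])

```text
t: 4.45
tool_pos: [0.5544, 0.0237, 0.0403]
tool_rot: [-1.569, 1.038, -1.77]
contact_force: [0.6, -0.5, 0.3]
opening: 0.0855
```

```bash
python3 - <<'E'
from h import *
show()
p,Rd=tcp_for([.546,.022,.029],.013,.6)
print([v.round(3) for v in delta(p,Rd)])
from station import viewer
for n in ["wrist","side"]:
    r=viewer.get_image(n); cv2.imwrite(f"pics/{n}2.png",r["frame"][:,:,::-1])
E
```

```text
{'t': 4.45, 'q': [0.1743, 0.2657, 1.8063, -0.5727, 1.3287, 0.5833], 'dq': [-0.0053, -0.0051, -0.0005, 0.0037, 0.0027, -0.0021], 'effort': [-0.1288, -40.4413, -28.8798, -1.4302, 0.9251, 0.0011], 'tool_pos': [0.5544, 0.0237, 0.0403], 'tool_rot': [-1.5689, 1.0378, -1.7701], 'contact_force': [0.5809, -0.5367, 0.2971], 'wrist_torque': [0.2756, -0.0102, -0.0289], 'opening': 0.0855}
[[-0.166 -0.088  0.982]
 [-0.814 -0.55  -0.187]
 [ 0.556 -0.831  0.02 ]]
[array([-0.34 ,  2.402, -0.833]), array([-0.016, -0.012, -0.01 ])]
```

View pics/wrist2.png

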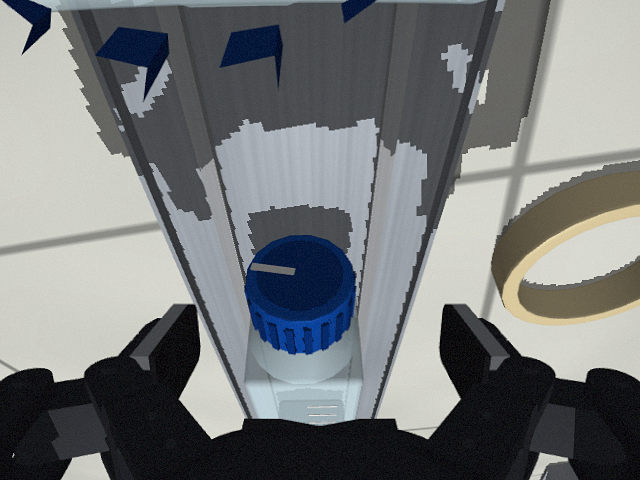

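View pics/side2.png

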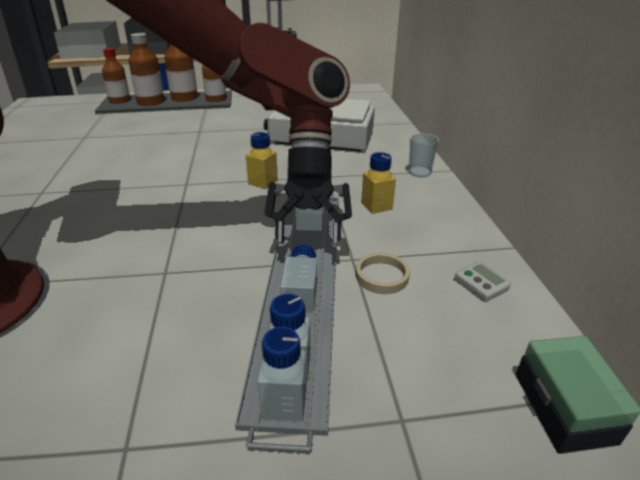

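The wrist view has the cap at (300,280), about 8 mm off the gripper centreline. Something blue is clipped at the very top, so the wrist camera is very close to neighbour2. I'll lift straight up, reduce the tilt to about 0.3, and check neighbour2.

Request:
servo_tool(commands=[0,0,0,2.2,-3.3,0,1,0,0,0,2.2,-3.3,0,1,0,0,0,0,0,-0.8,1,0,0,0.1,0,0,0,1,0,0,0.1,0,0,0,1,0,0,0.1,0,0,0,1,0,0,0,0,0,0,1])

```text
t: 5.25
tool_pos: [0.5464, 0.0296, 0.1259]
tool_rot: [-1.319, 1.202, -1.556]
contact_force: [-0.2, 0.0, 0.4]
opening: 0.0855
```

```bash
python3 - <<'E'
from h import *
show()
p,Rd=tcp_for([.546,.022,.029],.013,.3)
print(p,[v.round(3) for v in delta(p,Rd)])
from station import viewer
for n in ["wrist","side","top"]:
    r=viewer.get_image(n); cv2.imwrite(f"pics/{n}3.png",r["frame"][:,:,::-1])
    m=blue(r);P=cloud(r); k,l,s,c=cv2.connectedComponentsWithStats(m)
    for i in range(1,k):
        if s[i,4]<40: continue
        q=P[l==i]; print(n,c[i].round(1),s[i],"med",np.nanmedian(q,0).round(4),"min",np.nanpercentile(q,3,0).round(4),"max",np.nanpercentile(q,97,0).round(4))
    if n=="wrist": print(r["cam_to_world"].round(3))
E
```

```text
{'t': 5.25, 'q': [0.057, 0.0078, 1.8594, -0.2832, 1.3267, 0.3205], 'dq': [0.0329, 0.0111, 0.0037, -0.0068, 0.003, 0.022], 'effort': [-0.5284, -34.5412, -33.646, -0.5167, 0.1116, -0.2797], 'tool_pos': [0.5464, 0.0296, 0.1259], 'tool_rot': [-1.3188, 1.2018, -1.5559], 'contact_force': [-0.2303, 0.0302, 0.4284], 'wrist_torque': [0.0784, -0.0395, -0.0488], 'opening': 0.0855}
[[-0.183 -0.025  0.983]
 [-0.945 -0.273 -0.183]
 [ 0.273 -0.962  0.026]]
[0.54528546 0.01822369 0.01658111] [array([-1.891, 10.83 , -0.187]), array([-0.026, -0.004, -0.024])]
wrist [301.5 184.8] [288 181  30   9  64] med [0.5401 0.037  0.0158] min [0.5331 0.0328 0.0038] max [0.5498 0.0383 0.0242]
wrist [318.1 222.5] [ 281  181   74   70 3334] med [0.5476 0.0254 0.0477] min [0.5283 0.0103 0.029 ] max [0.5672 0.0374 0.0517]
[[ 0.983 -0.17  -0.072  0.563]
 [-0.183 -0.84  -0.511  0.131]
 [ 0.026  0.516 -0.856  0.246]
 [ 0.     0.     0.     1.   ]]
side [163.3  75.8] [159  64   9  26 140] med [ 0.0461  1.6279 -0.0681] min [ 0.034   1.6173 -0.1264] max [ 0.0591  1.6593 -0.0224]
side [253.6 140. ] [252 135   5  12  42] med 
[... 622 characters left out ...]
 [0.721  0.2253 0.1191] min [0.7066 0.2078 0.1152] max [0.7428 0.2426 0.1233]
top [232.3 230.6] [226 227  17  11  91] med [0.5976 0.2362 0.1219] min [0.5861 0.2176 0.1179] max [0.6039 0.2469 0.1252]
top [336.2 260.5] [331 252  11  18 127] med [0.5437 0.0187 0.0486] min [0.5285 0.0102 0.0394] max [0.5621 0.0276 0.0525]
top [440.3 279.5] [431 269  19  20 233] med [ 0.5047 -0.1936  0.122 ] min [ 0.49   -0.2094  0.1186] max [ 0.5248 -0.1741  0.1262]
top [167.  283.7] [157 275  20  20 300] med [0.4858 0.362  0.1188] min [0.4669 0.346  0.1149] max [0.5029 0.3813 0.1228]
top [466.5 285.5] [458 275  19  20 206] med [ 0.4934 -0.2455  0.1219] min [ 0.4788 -0.2649  0.118 ] max [ 0.5137 -0.2302  0.1256]
```

View pics/top3.png

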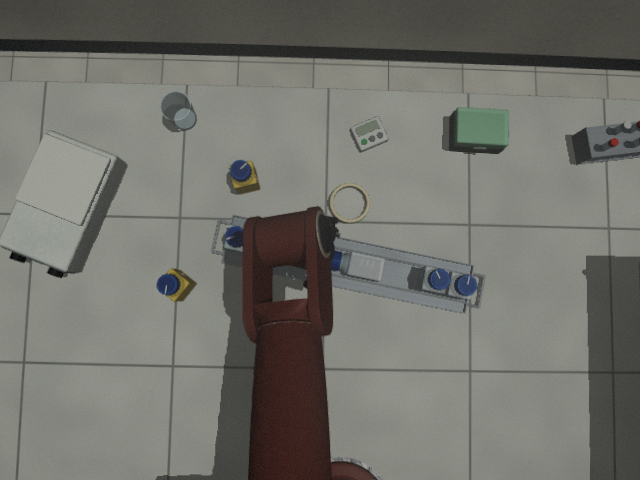

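View pics/wrist3.png

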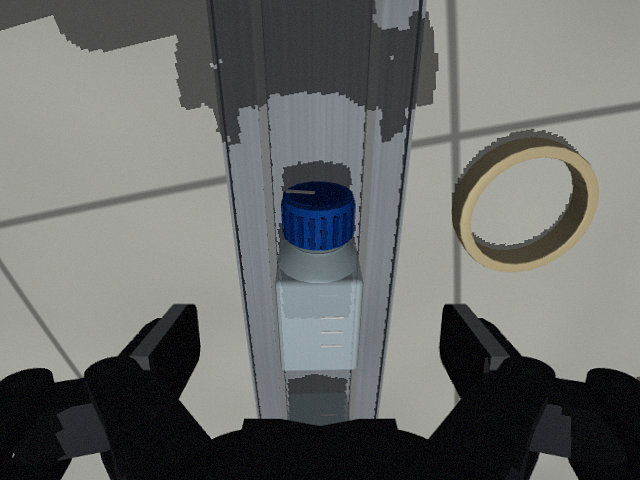

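```bash
cat > fit.py <<'E'
from h import *
D=[([1.03,.0532,1.614,0,1.476,-.119],[.2556,.5698,.2303],[-1.5469,.3313,-.3305]),
([.5623,-.25,1.9077,-.0049,1.4961,.7604],[.376,.3231,.2234],[-1.1225,1.3531,-1.359]),
([.1534,.0008,1.7458,-.4917,1.6038,.403],[.5345,.0243,.2226],[-1.5375,1.1135,-1.731]),
([.1837,.2052,1.7831,-.5499,1.4084,.5465],[.555,.032,.0874],[-1.5667,1.0534,-1.7666]),
([.1743,.2657,1.8063,-.5727,1.3287,.5833],[.5544,.0237,.0403],[-1.5689,1.0378,-1.7701]),
([.057,.0078,1.8594,-.2832,1.3267,.3205],[.5464,.0296,.1259],[-1.3188,1.2018,-1.5559])]
A=[];b=[]
for q,p,rv in D:
    c,s=np.cos(q[0]),np.sin(q[0]); er=np.array([c,s,0]);et=np.array([-s,c,0]);ez=np.array([0,0,1])
    y=R.from_rotvec(rv).as_matrix()[:,1]; a=q[1];g=q[1]+q[2]
    # p = a0 er + t0 et + h ez + L2(...) + L3(...) + L t y
    M=np.c_[er,et,ez,er*np.sin(a)+ez*np.cos(a),er*np.sin(g)+ez*np.cos(g),y]
    A.append(M);b.append(p)
A=np.vstack(A);b=np.hstack(b)
x,res,rk,sv=np.linalg.lstsq(A,b,rcond=None); print(x.round(4),rk,sv.round(3),abs(A@x-b).max())
E
python3 fit.py
```

```text
[-0.0065  0.0756  0.2207  0.3517  0.5951  0.2841] 6 [4.213 3.402 2.507 0.495 0.288 0.255] 0.01294044466621258
```

Request:
servo_tool(commands=[-0.026,0,-0.024,-1.9,0,-0.2,1,0,0,0,0,3,0,1,0,0,0,0,3,0,1,0,0,0,0,2.5,0,1,0,0,0,0,1,0,1,0,0,0,0,0,0,1])

```text
t: 6.0
tool_pos: [0.5409, 0.0258, 0.0225]
tool_rot: [-1.374, 1.206, -1.557]
contact_force: [0.4, 0.4, -0.3]
opening: 0.0854
```

```bash
python3 - <<'E'
from h import *
show()
p,Rd=tcp_for([.546,.022,.029],.013,.3)
print(p,[v.round(3) for v in delta(p,Rd)])
E
```

```text
{'t': 6.0, 'q': [0.0631, 0.1648, 1.8932, -0.3243, 1.1872, 0.381], 'dq': [0.0152, 0.0122, -0.0055, -0.0074, 0.0087, 0.0061], 'effort': [-0.3076, -37.2369, -30.2192, -0.8499, 0.2717, 0.0031], 'tool_pos': [0.5409, 0.0258, 0.0225], 'tool_rot': [-1.374, 1.2058, -1.5572], 'contact_force': [0.3753, 0.3661, -0.2573], 'wrist_torque': [0.17, -0.0307, 0.0108], 'opening': 0.0854}
[[-0.169 -0.062  0.984]
 [-0.937 -0.3   -0.18 ]
 [ 0.306 -0.952 -0.007]]
[0.54528546 0.01822369 0.01658111] [array([0.452, 0.758, 0.566]), array([0.005, 0.008, 0.011])]
```

Request:
servo_tool(commands=[0,0,0,0.45,0,0.57,1,0,0,0,0,0.7,0,1,0,0,0,0,0,0,1])

```text
t: 6.3
tool_pos: [0.5476, 0.019, 0.0189]
tool_rot: [-1.372, 1.202, -1.558]
contact_force: [-0.2, 0.9, 0.1]
opening: 0.0854
```

```bash
python3 - <<'E'
from h import *
o=monitor.get_obs(); print(o["contact_force"],o["tool_pos"])
p,Rd=tcp_for([.546,.022,.029],.013,.3)
print(p,[v.round(3) for v in delta(p,Rd)])
from station import viewer
r=viewer.get_image("wrist"); cv2.imwrite(f"pics/wrist4.png",r["frame"][:,:,::-1])
E
```

```text
[-0.19016773  0.87019059  0.06511744] [0.54761372 0.01898654 0.01890765]
[0.54528546 0.01822369 0.01658111] [array([ 0.039,  0.258, -0.214]), array([0.002, 0.009, 0.011])]
```

View pics/wrist4.png

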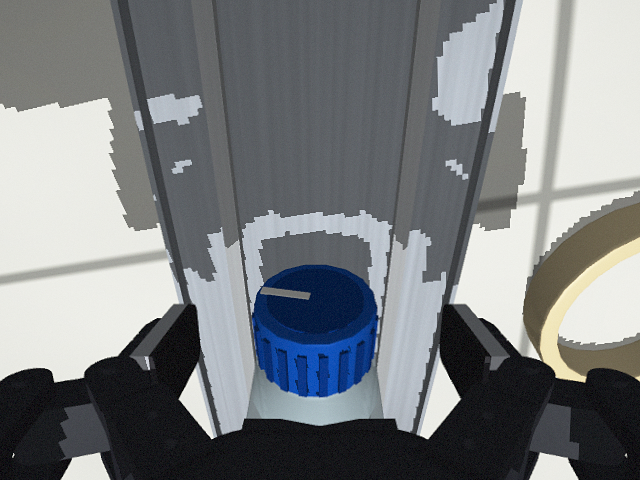

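The cap sits between the open fingers (centre about (315,320), jaw centre at column 320). I'll correct by 2 mm and close.

Request:
servo_tool(commands=[0,0,0,0,0.1,-0.2,0.7,0,0,0,0,0,0,0.5,0,0,0,0,0,0,0.3,0,0,0,0,0,0,0,0,0,0,0,0,0,0,0,0,0,0,0,0,0,0,0,0,0,0,0,0,0], grip_force=50)

```text
validation failed for argument at $.co...
```

```bash
python3 - <<'E'
from h import *
o=show()
from station import viewer
r=viewer.get_image("wrist"); cv2.imwrite(f"pics/wrist5.png",r["frame"][:,:,::-1])
r=viewer.get_image("side"); cv2.imwrite(f"pics/side5.png",cv2.resize(r["frame"][200:340,220:400],None,fx=4,fy=4)[:,:,::-1])
E
```

```text
{'t': 6.35, 'q': [0.0511, 0.1791, 1.8822, -0.3282, 1.1758, 0.3716], 'dq': [0.0016, -0.0098, -0.0054, -0.0006, -0.0011, -0.0011], 'effort': [0.0322, -36.8682, -28.834, -0.7828, 0.4351, 0.0003], 'tool_pos': [0.5485, 0.0191, 0.0198], 'tool_rot': [-1.3707, 1.2007, -1.5589], 'contact_force': [-0.2111, 0.5929, 0.7615], 'wrist_torque': [0.1005, -0.0366, -0.0291], 'opening': 0.0855}
[[-0.169 -0.057  0.984]
 [-0.937 -0.301 -0.178]
 [ 0.306 -0.952 -0.002]]
```

View pics/wrist5.png

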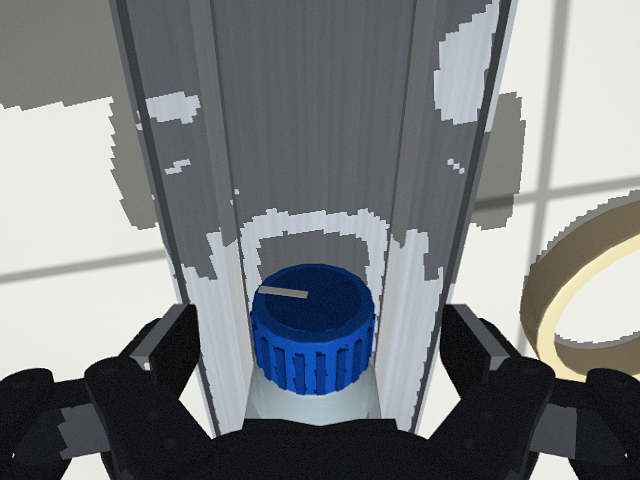

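View pics/side5.png

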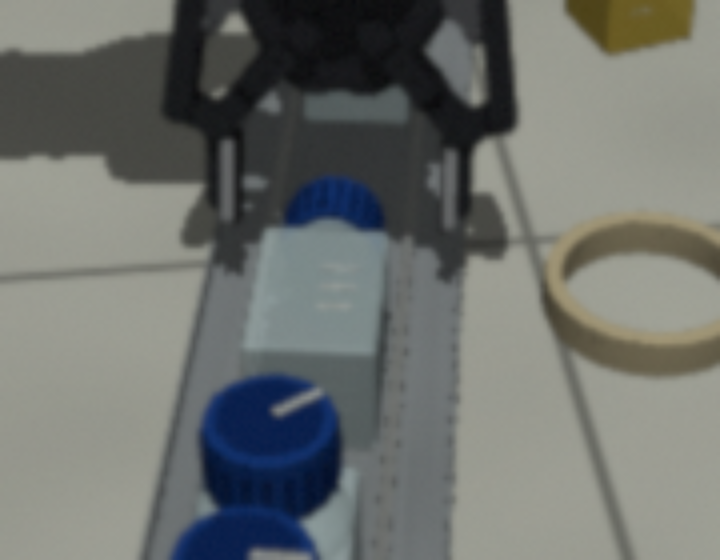

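The call was refused because it had one number too many, so nothing moved. I'll send it again.

Request:
servo_tool(commands=[0,0,0,0,0.2,-0.3,0.7,0,0,0,0,0,0,0.5,0,0,0,0,0,0,0.3,0,0,0,0,0,0,0,0,0,0,0,0,0,0,0,0,0,0,0,0,0,0,0,0,0,0,0,0], grip_force=50)

```text
t: 7.15
tool_pos: [0.5458, 0.0193, 0.0194]
tool_rot: [-1.368, 1.199, -1.56]
contact_force: [0.3, -0.1, 0.3]
opening: 0.0405
```

```bash
python3 - <<'E'
from h import *
o=show()
from station import viewer
r=viewer.get_image("wrist"); cv2.imwrite(f"pics/wrist6.png",r["frame"][:,:,::-1])
E
```

```text
{'t': 7.15, 'q': [0.0516, 0.1728, 1.8902, -0.3286, 1.1721, 0.3736], 'dq': [-0.0005, 0.0023, 0.0009, -0.0006, -0.0009, -0.0026], 'effort': [-0.1053, -37.5692, -30.0795, -0.8583, 0.2905, -0.0019], 'tool_pos': [0.5458, 0.0193, 0.0194], 'tool_rot': [-1.3684, 1.1995, -1.56], 'contact_force': [0.315, -0.093, 0.3007], 'wrist_torque': [0.1607, 0.0317, 0.0024], 'opening': 0.0405}
[[-0.17  -0.055  0.984]
 [-0.937 -0.301 -0.178]
 [ 0.306 -0.952 -0.   ]]
```

View pics/wrist6.png

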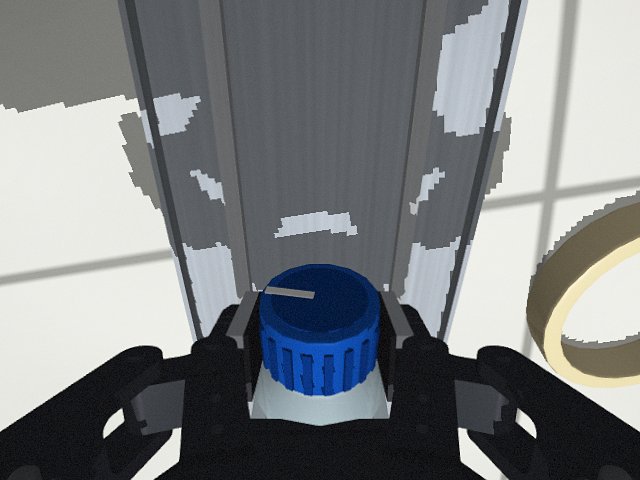

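The fingers hold the cap, with an opening of 40.5 mm. I'll slide the bottle about 50 mm towards -y so a steeper-tilt regrasp clears neighbour2.

Request:
servo_tool(commands=[0,0,0,0.5,0.1,0,0,0,0,0,0.9,0.27,0,0,0,0,0,0.9,0.27,0,0,0,0,0,0.9,0.27,0,0,0,0,0,0.9,0.27,0,0,0,0,0,0.9,0.27,0,0,0,0,0,0.4,0.1,0,0,0,0,0,0,0,0,0])

```text
t: 8.0
tool_pos: [0.5335, -0.0415, 0.0199]
tool_rot: [-1.369, 1.203, -1.559]
contact_force: [0.8, -0.3, -1.6]
opening: 0.0403
```

```bash
python3 - <<'E'
from h import *
o=show()
from station import viewer
r=viewer.get_image("top"); cv2.imwrite(f"pics/top7.png",cv2.resize(r["frame"][205:330,200:500],None,fx=2.6,fy=2.6)[:,:,::-1])
E
```

```text
{'t': 8.0, 'q': [-0.0584, 0.1302, 1.9372, -0.3396, 1.1381, 0.2756], 'dq': [-0.007, -0.0013, 0.0032, 0.003, -0.0025, -0.0018], 'effort': [-0.524, -36.6911, -30.7148, -1.1092, 0.4438, -0.005], 'tool_pos': [0.5335, -0.0415, 0.0199], 'tool_rot': [-1.3687, 1.2026, -1.5594], 'contact_force': [0.8121, -0.2872, -1.6008], 'wrist_torque': [0.3595, -0.0787, 0.0635], 'opening': 0.0403}
[[-0.171 -0.057  0.984]
 [-0.937 -0.3   -0.18 ]
 [ 0.305 -0.952 -0.002]]
```

View pics/top7.png

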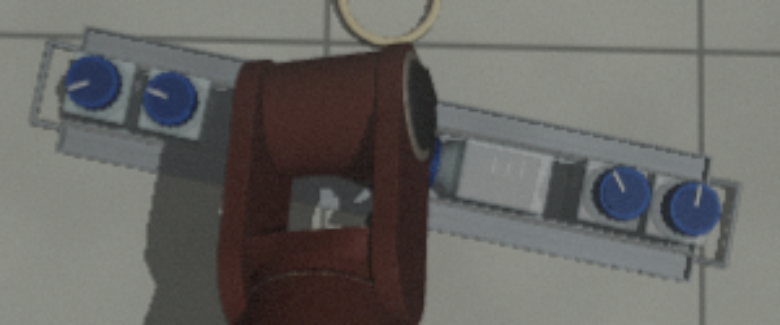

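Request:
servo_tool(commands=[0,0,0,0,0,0,0.5,0,0,0,0,0,0,0.9,0,0,0,0,0,0,0.9,0,0,0,0,0,0,0.9,0,0,-0.1,0,0,0,0.9,0,0,-0.1,0,0,0,0.9,0,0,-0.1,0,0,0,0.9,0,0,0,0,0,0,0.9])

```text
t: 8.85
tool_pos: [0.5361, -0.0414, 0.0227]
tool_rot: [-1.61, 1.02, -1.773]
contact_force: [0.3, 0.0, -0.2]
opening: 0.0766
```

```bash
python3 - <<'E'
from h import *
o=show()
p,Rd=tcp_for([.534,-.039,.029],.013,.6)
print(p,[v.round(3) for v in delta(p,Rd)])
from station import viewer
r=viewer.get_image("wrist"); cv2.imwrite(f"pics/wrist8.png",r["frame"][:,:,::-1])
m=blue(r);P=cloud(r); k,l,s,c=cv2.connectedComponentsWithStats(m)
for i in range(1,k):
        if s[i,4]<400: continue
        q=P[l==i]; print(c[i].round(1),s[i],"med",np.nanmedian(q,0).round(4),"min",np.nanpercentile(q,3,0).round(4),"max",np.nanpercentile(q,97,0).round(4))
E
```

```text
{'t': 8.85, 'q': [0.0785, 0.2444, 1.8794, -0.6328, 1.2628, 0.5331], 'dq': [-0.0196, -0.0262, -0.0067, 0.0086, -0.0049, -0.0201], 'effort': [0.4391, -39.5897, -29.6279, -1.8609, 1.0227, 0.3073], 'tool_pos': [0.5361, -0.0414, 0.0227], 'tool_rot': [-1.6099, 1.0198, -1.7732], 'contact_force': [0.3037, 0.0258, -0.2166], 'wrist_torque': [0.2756, 0.0266, -0.043], 'opening': 0.0766}
[[-0.148 -0.101  0.984]
 [-0.8   -0.573 -0.179]
 [ 0.582 -0.813  0.004]]
[ 0.53263489 -0.04621455  0.01827215] [array([ 0.181,  0.672, -0.258]), array([-0.007,  0.004,  0.021])]
[313.5 325.4] [  251   260   124   133 12461] med [ 0.5375 -0.026   0.0375] min [ 0.5191 -0.045   0.0137] max [ 0.5546 -0.0222  0.0509]
```

View pics/wrist8.png

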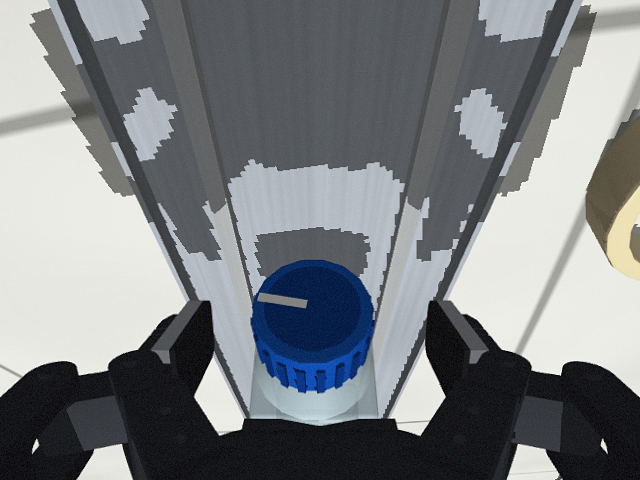

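Request:
servo_tool(commands=[0,0,0,-0.1,0.5,-0.2,0.9,0,0,0,0,0,0,0.6,0,0,0,0,0,0,0.3,0,0,0,0,0,0,0,0,0,0,0,0,0,0,0,0,0,0,0,0,0,0,0,0,0,0,0,0], grip_force=80)

```text
t: 9.6
tool_pos: [0.5345, -0.0451, 0.02]
tool_rot: [-1.599, 1.028, -1.774]
contact_force: [-0.1, 0.1, -0.3]
opening: 0.0397
```

```bash
python3 - <<'E'
from h import *
o=show()
from station import viewer
r=viewer.get_image("wrist"); cv2.imwrite(f"pics/wrist9.png",r["frame"][:,:,::-1])
E
```

```text
{'t': 9.6, 'q': [0.069, 0.2403, 1.8872, -0.629, 1.2502, 0.5324], 'dq': [-0.0015, -0.0019, 0.0026, 0.003, -0.0029, -0.0026], 'effort': [-0.5289, -39.4033, -28.7257, -1.7839, 1.0378, 0.0033], 'tool_pos': [0.5345, -0.0451, 0.02], 'tool_rot': [-1.5985, 1.0275, -1.7737], 'contact_force': [-0.0787, 0.1344, -0.3219], 'wrist_torque': [0.4592, -0.0358, -0.0277], 'opening': 0.0397}
[[-0.155 -0.099  0.983]
 [-0.803 -0.567 -0.183]
 [ 0.575 -0.818  0.008]]
```

View pics/wrist9.png

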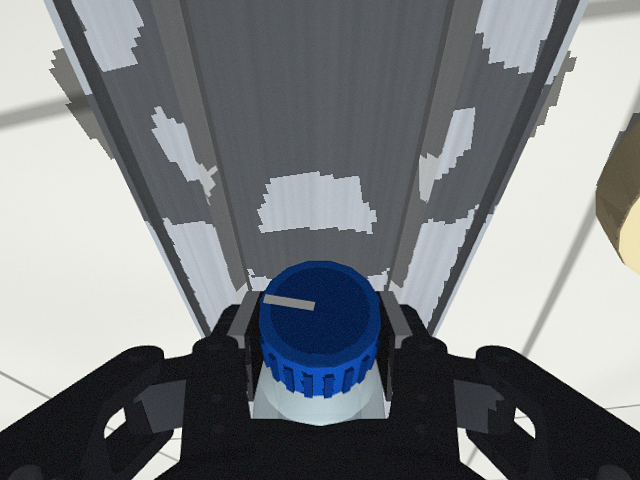

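Request:
servo_tool(commands=[0,0,0,0.3,-0.4,0,0,0,0,0,0.8,-1.1,0,0,0,0,0,0.8,-1.1,0,0,0,0,0,0.8,-1.1,0,0,0,0,0,0.8,-1.1,0,0,0,0,0,0.8,-1.1,0,0,0,0,0,0.8,-1.1,0,0,0,0,0,0.8,-1.1,0,0,0,0,0,0.3,-0.5,0,0,0,0,0,0,0,0,0])

```text
t: 10.65
tool_pos: [0.5337, -0.0462, 0.1371]
tool_rot: [-1.595, 1.027, -1.775]
contact_force: [-0.7, 0.2, -2.4]
opening: 0.0394
```

```bash
python3 - <<'E'
from h import *
o=show()
from station import viewer
for n in ("wrist","side"):
  r=viewer.get_image(n); cv2.imwrite(f"pics/{n}10.png",r["frame"][:,:,::-1])
E
```

```text
{'t': 10.65, 'q': [0.0667, 0.0613, 1.8569, -0.5997, 1.4177, 0.4084], 'dq': [-0.0024, -0.006, -0.0011, 0.002, 0.0022, -0.0016], 'effort': [0.0239, -37.0948, -34.2476, -2.1223, 0.9035, -0.0337], 'tool_pos': [0.5337, -0.0462, 0.1371], 'tool_rot': [-1.5946, 1.0272, -1.7748], 'contact_force': [-0.6594, 0.1632, -2.3583], 'wrist_torque': [0.5838, -0.0648, -0.0661], 'opening': 0.0394}
[[-0.156 -0.097  0.983]
 [-0.804 -0.566 -0.184]
 [ 0.574 -0.819  0.011]]
```

View pics/wrist10.png

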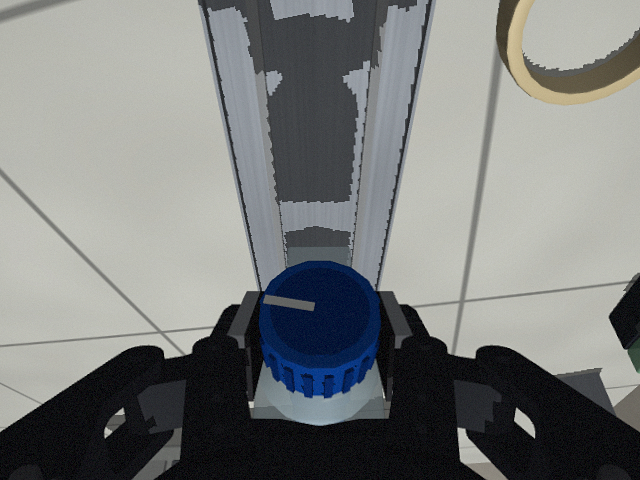

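View pics/side10.png

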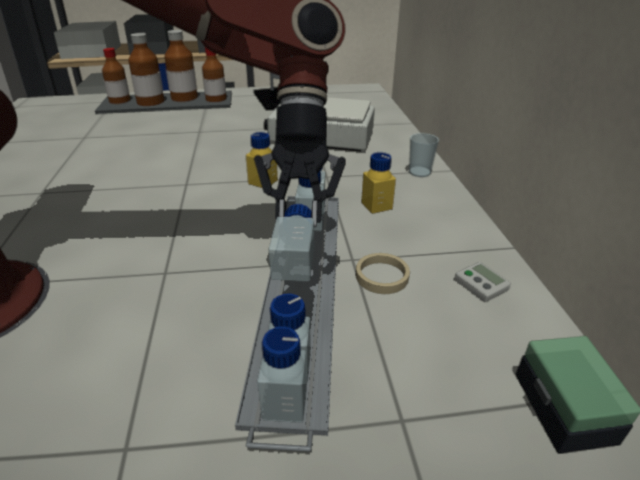

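The bottle is held level, about 118 mm above where it lay, and the neighbours are undisturbed. I'll move it +y along the lane and start the rotation.

Request:
servo_tool(commands=[0,0,0,-0.7,-0.5,0,0,0,0,0,-1.4,-1,0,0,0,0,0,-1.4,-1,0,0,0,0,0,-1.4,-1,0,0,0,0,0,-1.4,-1,0,0,0,0,0,-0.7,-0.4,0,0,0,0,0.05,0,0,0,0,0,0,0.1,0,0,0,0,0,0,0.1,0,0,0,0,0,0,0.1,0,0,0,0,0,0,0.1,0,0,0,0,0,0,0.1,0,0,0,0,0,0,0.1,0,0,0,0,0,0,0.1,0,0,0,0,0,0,0,0,0,0,0])

```text
t: 12.25
tool_pos: [0.5488, 0.0531, 0.1312]
tool_rot: [-0.996, 1.396, -1.218]
contact_force: [0.4, 0.0, -2.6]
opening: 0.0399
```

```bash
python3 - <<'E'
from h import *
o=show()
y=Rt(o).as_matrix()[:,1]; print("tilt",np.arctan2(-y@TY,-y[2]),"cap", o["tool_pos"]-.012*y, "y_t",(o["tool_pos"]-.012*y-[.54,-.0115,0])@TY,"x_t",(o["tool_pos"]-.012*y-[.54,-.0115,0])@TX)
E
```

```text
{'t': 12.25, 'q': [-0.1203, -0.0583, 1.902, 0.1657, 1.2949, 0.0069], 'dq': [0.0321, 0.0019, -0.0128, -0.0225, 0.0073, 0.0283], 'effort': [-0.7174, -33.9362, -36.3585, 0.8772, -0.0423, -0.3279], 'tool_pos': [0.5488, 0.0531, 0.1312], 'tool_rot': [-0.9955, 1.3956, -1.2176], 'contact_force': [0.3733, 0.0016, -2.6397], 'wrist_torque': [-0.069, -0.0255, 0.0006], 'opening': 0.0399}
[[-0.169  0.025  0.985]
 [-0.973  0.157 -0.171]
 [-0.159 -0.987 -0.002]]
tilt -0.15954438088271258 cap [0.54852745 0.0512212  0.14301471] y_t 0.0632410432618537 x_t -0.0032836586908810295
```

Request:
servo_tool(commands=[0,0,0.05,0,0,0,0,0,0,0.1,0,0,0,0,0,0,0.1,0,0,0,0,0,0,0.1,0,0,0,0,0,0,0.1,0,0,0,0,0,0,0.1,0,0,0,0,0,0,0.1,0,0,0,0,0,0,0.1,0,0,0,0,0,0,0.05,0,0,0,0,0,0,0,0,0,0,0])

```text
t: 13.25
tool_pos: [0.5469, 0.0583, 0.1287]
tool_rot: [-0.371, 1.576, -0.592]
contact_force: [0.2, 1.3, -3.0]
opening: 0.04
```

```bash
python3 - <<'E'
from h import *
o=show()
y=Rt(o).as_matrix()[:,1]; c=o["tool_pos"]-.012*y; print("tilt",np.arctan2(-y@TY,-y[2]),"cap",c , "y_t",(c-[.54,-.0115,0])@TY,"x_t",(c-[.54,-.0115,0])@TX)
from station import viewer
for n in ("wrist","side","top"):
  r=viewer.get_image(n); cv2.imwrite(f"pics/{n}11.png",r["frame"][:,:,::-1]); np.savez(f"{n}11.npz",**r)
E
```

```text
{'t': 13.25, 'q': [-0.4528, 0.1055, 1.9576, 0.893, 1.5224, -0.5551], 'dq': [0.0219, 0.0028, -0.0138, -0.033, 0.0006, 0.0206], 'effort': [-0.6369, -35.4456, -30.9234, 2.7772, 1.8152, -0.1151], 'tool_pos': [0.5469, 0.0583, 0.1287], 'tool_rot': [-0.3713, 1.5762, -0.5922], 'contact_force': [0.1746, 1.2524, -3.0138], 'wrist_torque': [-0.7024, 0.0487, 0.0366], 'opening': 0.04}
[[-0.099  0.112  0.989]
 [-0.566  0.811 -0.149]
 [-0.818 -0.575 -0.017]]
tilt -0.9581110410795891 cap [0.54554837 0.04857126 0.13564371] y_t 0.060082049607817906 x_t -0.00571920892031944
```

View pics/side11.png

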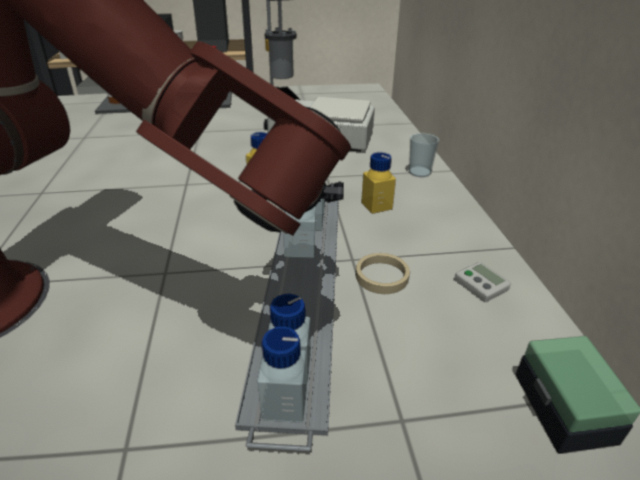

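View pics/top11.png

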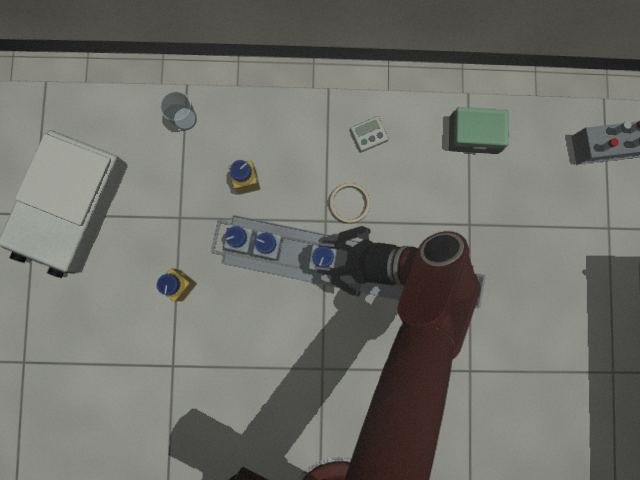

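View pics/wrist11.png

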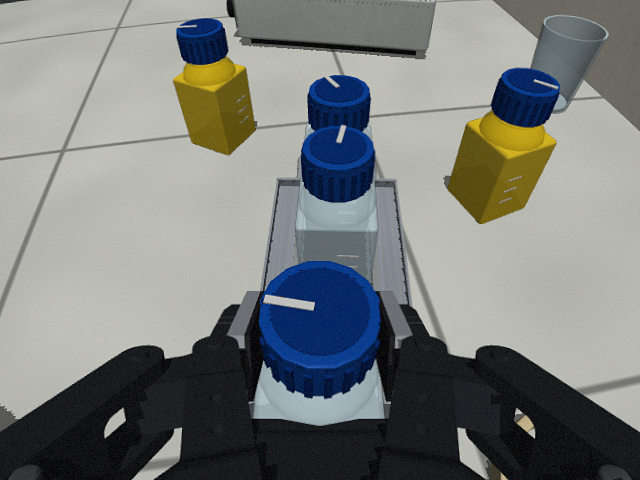

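The bottle is upright in the grip, with its cap at top px (323,258) just ahead of the fingers. Next I'll measure the lateral fit from the top view.

```bash
python3 - <<'E'
from h import *
for f in ("top0","top11"):
    r=dict(np.load(f+".npz")); m=blue(r);P=cloud(r)
    # include white line: closing
    m=cv2.morphologyEx(m,cv2.MORPH_CLOSE,np.ones((9,9),np.uint8))
    cs,_=cv2.findContours(m,cv2.RETR_EXTERNAL,cv2.CHAIN_APPROX_NONE)
    for c in cs:
        if cv2.contourArea(c)<120: continue
        (u,v),rad=cv2.minEnclosingCircle(c); mm=cv2.moments(c); cen=(mm["m10"]/mm["m00"],mm["m01"]/mm["m00"])
        z=np.nanpercentile(P[int(v)-4:int(v)+5,int(u)-4:int(u)+5,2],50)
        p=onplane(r,[cen],z)[0]; d=p-[.54,-.0115,0]
        print(f,np.round(cen,1),round(rad,1),p.round(4),"xt,yt",(d@TX).round(4),(d@TY).round(4))
E
```

```text
top0 [166.8 284.1] 10.3 [0.4845 0.3633 0.1191] xt,yt -0.1243 0.3581
top0 [453.1 281.8] 23.5 [ 0.5023 -0.228   0.0879] xt,yt 0.0032 -0.2199
top0 [334.8 259.5] 9.5 [0.5465 0.0217 0.05  ] xt,yt 0.0002 0.0338
top0 [264.9 242.6] 10.1 [0.5732 0.1674 0.1227] xt,yt -0.0006 0.182
top0 [235.2 235.9] 10.0 [0.5854 0.2282 0.1225] xt,yt 0.0 0.2441
top0 [239.7 169.5] 9.6 [0.7244 0.2249 0.1191] xt,yt 0.1373 0.2667
top11 [166.7 284.2] 10.2 [0.4844 0.3634 0.1191] xt,yt -0.1244 0.3581
top11 [322.7 256.2] 10.3 [0.5462 0.0493 0.1494] xt,yt -0.0053 0.0609
top11 [264.9 242.6] 10.1 [0.5733 0.1674 0.1224] xt,yt -0.0006 0.1821
top11 [235.2 235.9] 10.0 [0.5856 0.2284 0.1222] xt,yt 0.0002 0.2443
top11 [239.6 169.5] 9.5 [0.7245 0.2251 0.1187] xt,yt 0.1373 0.2668
```

```bash
python3 - <<'E'
from h import *
o=monitor.get_obs(); M=Rt(o)
capv=np.array([-.0022,-.0125,0])
cap=o["tool_pos"]+M.apply(capv); print(cap)
Rd=desired(-.958,1)*R.from_rotvec([0.008,0,0])
tgt=cap+.0055*TX
p=tgt-Rd.apply(capv)
print([v.round(3) for v in delta(p,Rd)])
print("down 1cm in tool after:",Rd.inv().apply([0,0,-1]).round(3))
E
```

```text
[0.54665799 0.04982363 0.13981363]
[array([ 0.007, -0.022,  0.604]), array([ 0.046,  0.012, -0.   ])]
down 1cm in tool after: [ 0.818  0.575 -0.005]
```

Request:
servo_tool(commands=[0.023,0.006,0,0,0,0.3,0,0.023,0.006,0,0,0,0.3,0,0,0,0,0,0,0,0])

```text
t: 13.7
tool_pos: [0.555, 0.0588, 0.1324]
tool_rot: [-0.335, 1.562, -0.635]
contact_force: [0.6, 0.2, -2.5]
opening: 0.0398
```

```bash
cat > chk.py <<'E'
from h import *
from station import viewer
import sys
o=monitor.get_obs(); M=Rt(o).as_matrix(); print(o["tool_pos"].round(4) if hasattr(o["tool_pos"],"round") else o["tool_pos"],np.round(o["contact_force"],2),np.round(o["wrist_torque"],2),o["opening"]); print(M.round(3))
y=M[:,1]; print("tilt",np.arctan2(-y@TY,-y[2]),"jaw yaw",np.arctan2(M[1,2],M[0,2]),"jaw z",M[2,2])
r=viewer.get_image("top"); m=blue(r);P=cloud(r)
m=cv2.morphologyEx(m,cv2.MORPH_CLOSE,np.ones((9,9),np.uint8))
cs,_=cv2.findContours(m,cv2.RETR_EXTERNAL,cv2.CHAIN_APPROX_NONE)
for c in cs:
    if cv2.contourArea(c)<80: continue
    mm=cv2.moments(c); cen=(mm["m10"]/mm["m00"],mm["m01"]/mm["m00"])
    z=np.nanmedian(P[int(cen[1])-4:int(cen[1])+5,int(cen[0])-4:int(cen[0])+5,2])
    p=onplane(r,[cen],z)[0]; d=p-[.54,-.0115,0]
    print(np.round(cen,1),cv2.contourArea(c),p.round(4),"xt,yt",(d@TX).round(4),(d@TY).round(4))
for n in sys.argv[1:]:
    a,b=n.split(":"); r=viewer.get_image(a); cv2.imwrite(f"pics/{b}.png",r["frame"][:,:,::-1])
E
python3 chk.py
```

```text
[0.555  0.0588 0.1324] [ 0.6   0.18 -2.48] [-0.7   0.17  0.02] 0.039818164688845754
[[-0.104  0.162  0.981]
 [-0.569  0.8   -0.193]
 [-0.816 -0.578  0.009]]
tilt -0.9545746089403472 jaw yaw -0.19397739988039048 jaw z 0.00875592651894369
[166.7 284.1] 289.0 [0.4846 0.3634 0.1191] xt,yt -0.1241 0.3582
[322.7 252.8] 292.0 [0.5527 0.0495 0.1519] xt,yt 0.0011 0.0623
[264.9 242.5] 284.0 [0.5734 0.1674 0.1219] xt,yt -0.0005 0.1821
[235.2 235.9] 273.0 [0.5856 0.2283 0.1219] xt,yt 0.0002 0.2442
[239.6 169.5] 247.5 [0.7244 0.225  0.1191] xt,yt 0.1373 0.2668
```

Request:
servo_tool(commands=[0,0,0.004,0.4,0.3,-0.1,0,0,0,0,0.5,0.35,0,0,0,0,0,0.5,0.35,0,0,0,0,0,0.4,0.27,0,0,0,0,0,0,0,0,0])

```text
t: 14.25
tool_pos: [0.5538, 0.0589, 0.1083]
tool_rot: [-0.333, 1.563, -0.632]
contact_force: [0.2, -0.5, -3.0]
opening: 0.0397
```

```bash
python3 chk.py side:side12 wrist:wrist12
```

```text
[0.5538 0.0589 0.1083] [ 0.25 -0.48 -3.03] [-0.72  0.17  0.04] 0.03966885702467999
[[-0.104  0.162  0.981]
 [-0.566  0.802 -0.192]
 [-0.818 -0.575  0.009]]
tilt -0.9580627162852647 jaw yaw -0.19353917831072712 jaw z 0.00852425951175545
[166.8 284.1] 291.5 [0.4846 0.3633 0.1192] xt,yt -0.1241 0.3581
[322.5 254.3] 276.0 [0.5516 0.0496 0.1276] xt,yt 0.0 0.0622
[264.9 242.5] 282.0 [0.5734 0.1675 0.1215] xt,yt -0.0005 0.1822
[235.2 235.9] 274.0 [0.5855 0.2282 0.1224] xt,yt 0.0002 0.2441
[239.7 169.6] 249.0 [0.7243 0.225  0.1191] xt,yt 0.1372 0.2667
```

View pics/side12.png

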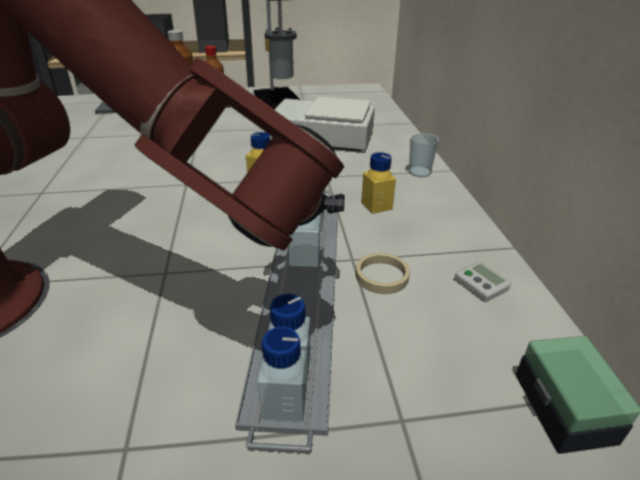

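It's centred in the lane (x_t about 0) with about 4 mm left to lower. I'll lower gently and watch the force.

Request:
servo_tool(commands=[0,0,0,0.12,0.08,0,0,0,0,0,0.12,0.08,0,0,0,0,0,0,0,0,0])

```text
t: 14.7
tool_pos: [0.555, 0.0584, 0.107]
tool_rot: [-0.332, 1.559, -0.633]
contact_force: [-0.3, -0.7, -1.7]
opening: 0.04
```

Request:
servo_tool(commands=[0,0,0,0.1,0.07,0,0,0,0,0,0,0,0,0])

```text
t: 14.9
tool_pos: [0.5551, 0.0584, 0.1059]
tool_rot: [-0.332, 1.559, -0.633]
contact_force: [-0.1, 0.3, -2.5]
opening: 0.0398
```

Request:
servo_tool(commands=[0,0,0,0.1,0.07,0,0,0,0,0,0,0,0,0])

```text
t: 15.1
tool_pos: [0.5552, 0.0583, 0.1046]
tool_rot: [-0.332, 1.559, -0.634]
contact_force: [-0.7, 0.5, -1.5]
opening: 0.0397
```

Request:
servo_tool(commands=[0,0,0,0.08,0.05,-0.12,0,0,0,0,0,0,0,0])

```text
t: 15.3
tool_pos: [0.5547, 0.0584, 0.1045]
tool_rot: [-0.33, 1.557, -0.634]
contact_force: [0.8, -0.5, -2.9]
opening: 0.0396
```

```bash
python3 chk.py
```

```text
[0.5547 0.0584 0.1045] [ 0.78 -0.47 -2.87] [-0.65  0.16 -0.  ] 0.03957949102602238
[[-0.099  0.166  0.981]
 [-0.566  0.801 -0.193]
 [-0.818 -0.575  0.014]]
tilt -0.9585474818637151 jaw yaw -0.19421296289316528 jaw z 0.014280243739502319
[166.8 284.1] 291.0 [0.4845 0.3634 0.1188] xt,yt -0.1243 0.3582
[322.7 254. ] 275.0 [0.5525 0.049  0.1235] xt,yt 0.001 0.0618
[264.8 242.5] 284.0 [0.5733 0.1675 0.1221] xt,yt -0.0005 0.1822
[235.1 235.8] 276.5 [0.5856 0.2284 0.1225] xt,yt 0.0002 0.2443
[239.7 169.4] 251.0 [0.7245 0.2248 0.1192] xt,yt 0.1375 0.2666
```

Request:
servo_tool(commands=[-0.006,0,0,0.1,0.07,-0.05,0,0,0,0,0,0,0,0])

```text
t: 15.55
tool_pos: [0.5548, 0.0585, 0.1044]
tool_rot: [-0.334, 1.558, -0.628]
contact_force: [-0.6, 0.2, -1.1]
opening: 0.0398
```

Request:
servo_tool(commands=[0,0,0,0.1,0.07,0,0,0,0,0,0,0,0,0])

```text
t: 15.75
tool_pos: [0.5549, 0.0586, 0.1042]
tool_rot: [-0.334, 1.558, -0.626]
contact_force: [-0.8, -1.3, 1.2]
opening: 0.0392
```

Request:
servo_tool(commands=[0,0,0,0.06,0.05,0,0,0,0,0,0,0,0,0])

```text
t: 15.95
tool_pos: [0.555, 0.0587, 0.1041]
tool_rot: [-0.333, 1.558, -0.625]
contact_force: [-2.5, -0.7, 2.3]
opening: 0.0399
```

```bash
python3 chk.py
```

```text
[0.555  0.0587 0.1041] [-2.48 -0.67  2.27] [-0.15  0.25  0.16] 0.03986082282824672
[[-0.096  0.159  0.982]
 [-0.564  0.805 -0.186]
 [-0.82  -0.572  0.012]]
tilt -0.9624435113786355 jaw yaw -0.18698116277758012 jaw z 0.01218709386695871
[166.8 284.1] 290.0 [0.4846 0.3633 0.1193] xt,yt -0.1242 0.3581
[322.6 253.9] 278.5 [0.5527 0.0493 0.1238] xt,yt 0.0011 0.0621
[264.9 242.6] 286.5 [0.5733 0.1674 0.1222] xt,yt -0.0006 0.1821
[235.3 235.9] 277.0 [0.5855 0.228  0.1226] xt,yt 0.0002 0.2439
[239.8 169.5] 251.0 [0.7244 0.2247 0.119 ] xt,yt 0.1374 0.2665
```

Contact: the force swung from -2.9 to +2.3 N, and the cap top is 1.4 mm above the neighbours', which fits the raised thread. I'll release gently and retract.

Request:
servo_tool(commands=[0,0,0,0,0,0,0.48,0,0,0,0,0,0,0.52,0,0,0,0,0,0,0.6,0,0,0,0,0,0,0.8,0,0,0,0,0,0,0.9,0,0,0,0,0,0,0.9], grip_force=40)

```text
t: 16.6
tool_pos: [0.5545, 0.0588, 0.1022]
tool_rot: [-0.334, 1.559, -0.627]
contact_force: [-0.0, -0.3, 0.4]
opening: 0.0767
```

```bash
python3 chk.py wrist:wrist13 top:top13
```

```text
[0.5545 0.0588 0.1022] [-0.05 -0.26  0.37] [-0.33  0.06  0.03] 0.07674290719084619
[[-0.098  0.16   0.982]
 [-0.565  0.804 -0.187]
 [-0.819 -0.573  0.011]]
tilt -0.9603615386695274 jaw yaw -0.18823638473188067 jaw z 0.011131556105340112
[166.8 284. ] 290.0 [0.4847 0.3634 0.1191] xt,yt -0.1241 0.3582
[322.6 254. ] 279.0 [0.5524 0.0493 0.1237] xt,yt 0.0009 0.0621
[264.9 242.5] 281.5 [0.5735 0.1674 0.1224] xt,yt -0.0004 0.1821
[235.2 235.9] 273.5 [0.5856 0.2284 0.1219] xt,yt 0.0002 0.2443
[239.7 169.5] 252.0 [0.7245 0.2248 0.1189] xt,yt 0.1375 0.2666
```

View pics/wrist13.png

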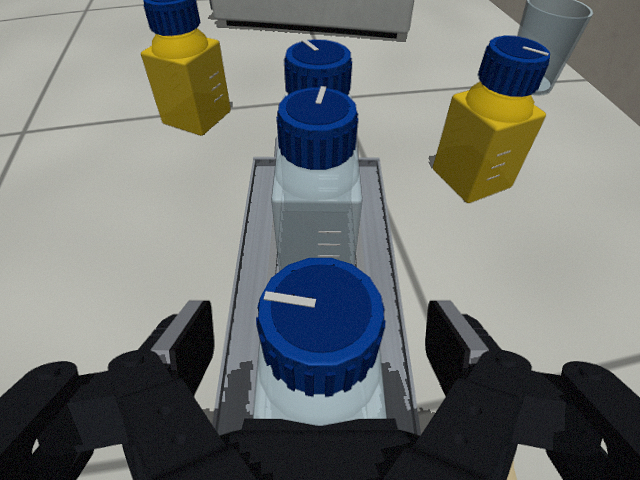

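The bottle stands unmoved after release (x_t 1 mm, y_t 62 mm) with the neighbours in place. I'll retract, go vertical above the cap, and wind the last joint back ready for screwing.

Request:
servo_tool(commands=[0,0,0,0,-2,0,1,0,0,0,0,-3,0,1,0,0,0,0,-3,0,1,0,0,0,0,-3,0,1,0,0,-0.1,-2,0,0,1,0,0,-0.12,-2,0,0,1,0,0,-0.12,-1,0,0,1,0,0,-0.12,0,0,0,1,0,0,-0.12,0,0,0,1,0,0,-0.12,0,0,0,1,0,0,-0.12,0,0,0,1,0,0,-0.1,0,0,0,1,0,0,0,0,0,0,1])

```text
t: 18.05
tool_pos: [0.5429, -0.0025, 0.2104]
tool_rot: [-1.093, 1.341, -1.355]
contact_force: [-0.2, 0.1, -0.5]
opening: 0.0853
```

```bash
python3 - <<'E'
from h import *
o=show()
print([v.round(3) for v in delta([.5524,.0493,.18],desired(0,1))])
E
```

```text
{'t': 18.05, 'q': [-0.1453, -0.1427, 1.8372, 0.0069, 1.43, 0.0487], 'dq': [-0.0206, -0.0084, 0.0054, 0.0124, 0.0001, -0.0171], 'effort': [0.7591, -30.6501, -36.9939, -0.293, -0.0621, 0.2759], 'tool_pos': [0.5429, -0.0025, 0.2104], 'tool_rot': [-1.0933, 1.3407, -1.3547], 'contact_force': [-0.2372, 0.097, -0.4639], 'wrist_torque': [-0.0087, 0.0359, 0.001], 'opening': 0.0853}
[[-0.194  0.018  0.981]
 [-0.981  0.004 -0.194]
 [-0.008 -1.     0.017]]
[array([-5.243,  3.075, -0.124]), array([-0.017, -0.008, -0.008])]
```

Vertical now. I'll move over the cap and wind back about 2.4 rad.

Request:
servo_tool(commands=[-0.017,0,-0.008,-1.8,0,0,1,0,0,0,-1.8,0,0,1,0,0,0,-1.6,0,-0.1,1,0,-0.148,0,0,0,0,1,0,-0.148,0,0,0,0,1,0,-0.148,0,0,0,0,1,0,-0.148,0,0,0,0,1,0,-0.148,0,0,0,0,1,0,-0.148,0,0,0,0,1,0,-0.148,0,0,0,0,1,0,-0.148,0,0,0,0,1,0,-0.148,0,0,0,0,1,0,-0.148,0,0,0,0,1,0,-0.148,0,0,0,0,1,0,-0.148,0,0,0,0,1,0,-0.148,0,0,0,0,1,0,-0.148,0,0,0,0,1,0,-0.148,0,0,0,0,1,0,-0.148,0,0,0,0,1,0,0,0,0,0,0,1])

```text
t: 20.05
tool_pos: [0.5481, 0.0474, 0.2031]
tool_rot: [-1.479, -0.492, 0.497]
contact_force: [0.3, -0.3, 0.1]
opening: 0.0852
```

```bash
python3 - <<'E'
from h import *
o=show()
M=Rt(o).as_matrix(); z=M[:,2].copy(); z[2]=0; z/=np.linalg.norm(z); y=np.array([0,0,-1.]);Rd=R.from_matrix(np.c_[np.cross(y,z),y,z])
print([v.round(3) for v in delta([.5524,.0493,.18],Rd)])
from station import viewer
r=viewer.get_image("wrist"); cv2.imwrite("pics/wrist14.png",r["frame"][:,:,::-1])
m=blue(r);P=cloud(r); k,l,s,c=cv2.connectedComponentsWithStats(m)
for i in range(1,k):
        if s[i,4]<400: continue
        q=P[l==i]; q=q[q[:,2]>.119]; print(c[i].round(1),s[i],"mean",np.nanmean(q,0).round(4),"min",np.nanpercentile(q,1,0).round(4),"max",np.nanpercentile(q,99,0).round(4))
E
```

```text
{'t': 20.05, 'q': [-0.0647, -0.0997, 1.8103, 0.0307, 1.4464, -2.2741], 'dq': [-0.0104, 0.0017, 0.0072, 0.0103, 0.0003, 0.0366], 'effort': [0.1127, -32.1941, -36.5835, 0.0878, 0.0478, -0.5914], 'tool_pos': [0.5481, 0.0474, 0.2031], 'tool_rot': [-1.4789, -0.4922, 0.4969], 'contact_force': [0.3454, -0.3321, 0.0866], 'wrist_torque': [-0.034, 0.0242, -0.004], 'opening': 0.0852}
[[ 0.805 -0.013 -0.593]
 [ 0.593  0.031  0.805]
 [ 0.008 -0.999  0.033]]
[array([ 0.444,  2.314, -0.178]), array([-0.033, -0.   ,  0.008])]
[311.6 255.3] [ 276  215   74   78 4095] mean [0.5532 0.0486 0.1241] min [0.5337 0.0298 0.1194] max [0.5726 0.0688 0.1258]
[429.3 379.5] [ 404  339   57   72 2230] mean [0.5783 0.1629 0.1232] min [0.5613 0.1479 0.1195] max [0.594  0.1848 0.1245]
```

View pics/wrist14.png

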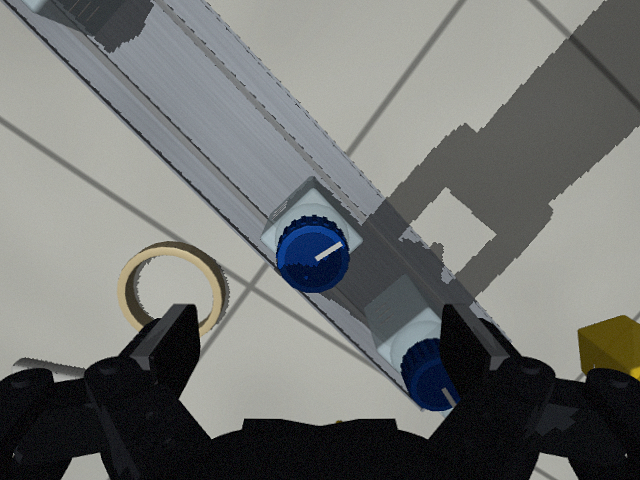

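The wrist view shows the upright cap at (312,255) and N2's cap at (429,380). I'll level the tool and descend.

Request:
servo_tool(commands=[-0.033,0,0.008,0.4,0,-0.2,1,0,0,0,0,2.5,0,1,0,0,0,0,2.5,0,1,0,0,0,0,0,0,1])

```text
t: 20.5
tool_pos: [0.5542, 0.0479, 0.1531]
tool_rot: [-1.52, -0.49, 0.485]
contact_force: [0.4, -0.1, -0.8]
opening: 0.085
```

```bash
cat > d.py <<'E'
from h import *
import sys
o=monitor.get_obs()
M=Rt(o).as_matrix(); z=M[:,2].copy(); z[2]=0; z/=np.linalg.norm(z); y=np.array([0,0,-1.]);Rd=R.from_matrix(np.c_[np.cross(y,z),y,z])
print(np.round(o["tool_pos"],4),np.round(o["q"],3),np.round(o["contact_force"],1),np.round(o["wrist_torque"],2),round(o["opening"],4))
print([v.round(3) for v in delta([.5528,.0493,float(sys.argv[1])],Rd)])
E
python3 d.py .096
```

```text
[0.5542 0.0479 0.1531] [-0.046 -0.053  1.852 -0.003  1.337 -2.238] [ 0.4 -0.1 -0.8] [0.   0.01 0.03] 0.085
[array([-0.048,  5.705,  0.226]), array([0.006, 0.   , 0.002])]
```

Request:
servo_tool(commands=[0.006,0,0,0,1,0.2,1,0,0,0,0,1.5,0,1,0,0,0,0,1.5,0,1,0,0,0,0,1.3,0,1,0,0,0,0,0,0,1])

```text
t: 21.0
tool_pos: [0.5547, 0.0501, 0.0985]
tool_rot: [-1.516, -0.49, 0.481]
contact_force: [-0.3, 1.5, 0.4]
opening: 0.0852
```

```bash
python3 d.py .096; python3 chk.py wrist:wrist15
```

```text
[0.5547 0.0501 0.0985] [-4.400e-02  9.000e-03  1.889e+00  1.000e-03  1.239e+00 -2.235e+00] [-0.3  1.5  0.4] [-0.01  0.   -0.  ] 0.0852
[array([-0.205,  0.244,  0.043]), array([0.002, 0.   , 0.005])]
[0.5547 0.0501 0.0985] [-0.26  1.5   0.45] [-0.01  0.   -0.  ] 0.08520932074273692
[[ 0.814  0.005 -0.581]
 [ 0.581  0.001  0.814]
 [ 0.005 -1.    -0.002]]
tilt -0.0017978022674140482 jaw yaw 2.190768930097771 jaw z -0.0022737158925510426
[166.7 284.2] 289.5 [0.4845 0.3634 0.1192] xt,yt -0.1243 0.3582
[453.  281.8] 544.0 [ 0.5023 -0.2281  0.0866] xt,yt 0.0032 -0.2199
[235.3 235.9] 283.0 [0.5855 0.2281 0.122 ] xt,yt 0.0001 0.2439
[239.7 169.5] 247.0 [0.7243 0.2249 0.1194] xt,yt 0.1372 0.2667
```

View pics/wrist15.png

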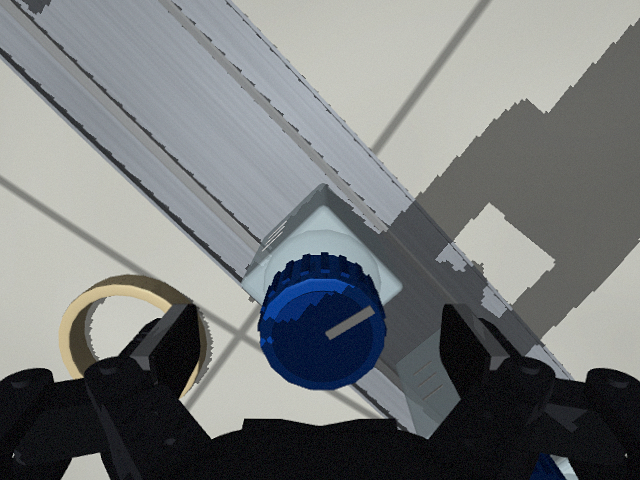

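The cap, at about (322,320), is centred between the fingers. Closing now.

Request:
servo_tool(commands=[0,0,0,-0.2,0.2,0,0.8,0,0,0,0,0,0,0.6,0,0,0,0,0,0,0.4,0,0,0,0,0,0,0.2,0,0,0,0,0,0,0,0,0,0,0,0,0,0,0,0,0,0,0,0,0], grip_force=40)

```text
t: 21.8
tool_pos: [0.5557, 0.0488, 0.1008]
tool_rot: [-1.519, -0.495, 0.476]
contact_force: [-0.4, 0.3, 0.1]
opening: 0.0407
```

```bash
python3 d.py .096
```

```text
[0.5557 0.0488 0.1008] [-4.700e-02  3.000e-03  1.890e+00  1.000e-03  1.236e+00 -2.238e+00] [-0.4  0.3  0.1] [ 0.04  0.01 -0.02] 0.0407
[array([-0.209,  0.48 ,  0.212]), array([0.007, 0.   , 0.01 ])]
```

Request:
servo_tool(commands=[0,0.1,0,0,0.01,0,0,0,0.1,0,0,0.01,0,0,0,0.1,0,0,0.01,0,0,0,0.1,0,0,0.01,0,0,0,0.1,0,0,0.01,0,0,0,0.1,0,0,0.01,0,0,0,0.1,0,0,0.01,0,0,0,0.1,0,0,0.01,0,0])

```text
t: 22.6
tool_pos: [0.5555, 0.0475, 0.1003]
tool_rot: [-1.566, 0.156, -0.175]
contact_force: [0.7, -1.1, 0.0]
opening: 0.0406
```

```bash
python3 d.py .1; python3 chk.py wrist:wrist16 side:side16
```

```text
[0.5555 0.0475 0.1003] [-0.047  0.004  1.89  -0.003  1.236 -1.406] [ 0.7 -1.1  0. ] [-0.13  0.26  0.07] 0.0406
[array([-0.305,  0.022,  0.12 ]), array([0.001, 0.   , 0.012])]
[0.5555 0.0475 0.1003] [ 0.72 -1.07  0.04] [-0.13  0.26  0.07] 0.040589339325596746
[[ 0.978  0.011  0.209]
 [-0.209 -0.003  0.978]
 [ 0.012 -1.    -0.001]]
tilt 0.0009557871961254603 jaw yaw 1.3600896121723232 jaw z -0.0006778512880457055
[166.7 284.1] 290.5 [0.4845 0.3633 0.1192] xt,yt -0.1242 0.3581
[453.  281.8] 543.5 [ 0.5022 -0.2277  0.088 ] xt,yt 0.0031 -0.2195
[235.2 235.9] 278.0 [0.5856 0.2283 0.1222] xt,yt 0.0002 0.2442
[239.9 169.4] 253.5 [0.7246 0.2245 0.119 ] xt,yt 0.1375 0.2663
```

View pics/wrist16.png

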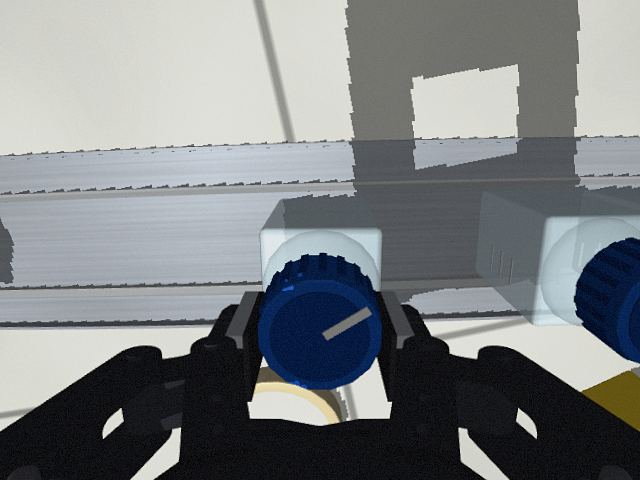

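View pics/side16.png

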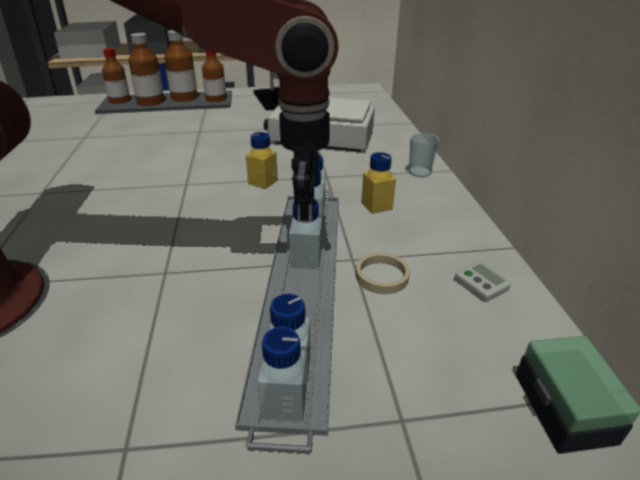

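The cap turns with the gripper while the square body stays put against the rails. Continuing.

Request:
servo_tool(commands=[0,0.1,0,0,0.01,0,0,0,0.1,0,0,0.01,0,0,0,0.1,0,0,0.01,0,0,0,0.1,0,0,0.01,0,0,0,0.1,0,0,0.01,0,0,0,0.1,0,0,0.01,0,0,0,0.1,0,0,0.01,0,0,0,0.1,0,0,0.01,0,0,0,0.1,0,0,0.01,0,0,0,0.1,0,0,0.01,0,0,0,0.1,0,0,0.01,0,0,0,0.1,0,0,0.01,0,0])

```text
t: 23.95
tool_pos: [0.5527, 0.0471, 0.0994]
tool_rot: [-1.278, 1.096, -1.104]
contact_force: [-1.2, -0.9, 0.8]
opening: 0.0406
```

```bash
python3 d.py .099
```

```text
[0.5527 0.0471 0.0994] [-0.047  0.004  1.892 -0.005  1.244 -0.193] [-1.2 -0.9  0.8] [0.06 0.43 0.04] 0.0406
[array([-0.215,  0.041,  0.047]), array([-0.001, -0.   ,  0.005])]
```

Request:
servo_tool(commands=[0,0.08,0,0,0.01,0,0,0,0.08,0,0,0.01,0,0,0,0.08,0,0,0.01,0,0])

```text
t: 24.25
tool_pos: [0.552, 0.0478, 0.0993]
tool_rot: [-1.165, 1.278, -1.281]
contact_force: [-1.2, 1.4, 0.1]
opening: 0.041
```

```bash
python3 d.py .099
```

```text
[0.552  0.0478 0.0993] [-0.046  0.004  1.892 -0.003  1.246  0.05 ] [-1.2  1.4  0.1] [0.07 0.33 0.06] 0.041
[array([-0.161,  0.026,  0.068]), array([0.   , 0.   , 0.003])]
```

Request:
servo_tool(commands=[0,0.1,0,0,0.01,0,0,0,0.1,0,0,0.01,0,0,0,0.1,0,0,0.01,0,0])

```text
t: 24.55
tool_pos: [0.5514, 0.0484, 0.099]
tool_rot: [-0.995, 1.498, -1.498]
contact_force: [-1.2, 0.3, -0.5]
opening: 0.0407
```

```bash
python3 d.py .099
```

```text
[0.5514 0.0484 0.099 ] [-0.046  0.005  1.892 -0.002  1.247  0.355] [-1.2  0.3 -0.5] [ 0.05  0.21 -0.01] 0.0407
[array([-0.134,  0.004,  0.097]), array([0.001, 0.   , 0.002])]
```

Request:
servo_tool(commands=[0,0.1,0,0,0.01,0,0,0,0.1,0,0,0.01,0,0,0,0.1,0,0,0.01,0,0])

```text
t: 24.85
tool_pos: [0.5511, 0.049, 0.0989]
tool_rot: [-0.791, 1.709, -1.707]
contact_force: [-2.1, 0.5, 0.6]
opening: 0.041
```

```bash
python3 d.py .099
```

```text
[0.5511 0.049  0.0989] [-0.046  0.005  1.892 -0.     1.248  0.66 ] [-2.1  0.5  0.6] [0.15 0.22 0.03] 0.041
[array([-0.131, -0.012,  0.115]), array([0.002, 0.   , 0.002])]
```

Request:
servo_tool(commands=[0,0.1,0,0,0.01,0,0,0,0.1,0,0,0.01,0,0,0,0.1,0,0,0.01,0,0])

```text
t: 25.15
tool_pos: [0.5507, 0.0496, 0.0987]
tool_rot: [-0.555, 1.906, -1.902]
contact_force: [1.8, 0.1, -0.9]
opening: 0.0406
```

```bash
python3 d.py .099
```

```text
[0.5507 0.0496 0.0987] [-4.500e-02  5.000e-03  1.892e+00  1.000e-03  1.249e+00  9.630e-01] [ 1.8  0.1 -0.9] [-0.09 -0.38  0.7 ] 0.0406
[array([-0.166, -0.032,  0.138]), array([0.003, 0.   , 0.003])]
```

The moment about z jumped to 0.7 N m, which looks like the bottom stop. I'll give one more small press to confirm, and check the line in the wrist view.

Request:
servo_tool(commands=[0,0.04,0,0,0,0,0,0,0.03,0,0,0,0,0])

```text
t: 25.35
tool_pos: [0.551, 0.0494, 0.0987]
tool_rot: [-0.498, 1.944, -1.944]
contact_force: [-1.5, 0.4, -0.4]
opening: 0.0407
```

```bash
python3 d.py .099;python3 chk.py wrist:wrist17 side:side17
```

```text
[0.551  0.0494 0.0987] [-4.500e-02  5.000e-03  1.892e+00 -1.000e-03  1.248e+00  1.028e+00] [-1.5  0.4 -0.4] [-0.03  0.09  1.34] 0.0407
[array([-0.154, -0.029,  0.096]), array([0.001, 0.   , 0.003])]
[0.551  0.0494 0.0987] [-1.46  0.4  -0.4 ] [-0.03  0.09  1.34] 0.0406747941821776
[[-0.878 -0.004  0.478]
 [-0.478 -0.001 -0.878]
 [ 0.003 -1.    -0.001]]
tilt 0.0014845168746141634 jaw yaw -1.0724643218997885 jaw z -0.0009404585868254822
[166.8 284. ] 291.0 [0.4847 0.363  0.1198] xt,yt -0.124 0.3579
[452.9 281.9] 542.5 [ 0.5022 -0.2275  0.0879] xt,yt 0.003 -0.2194
[235.3 235.9] 280.0 [0.5856 0.2281 0.122 ] xt,yt 0.0002 0.244
[239.7 169.4] 250.0 [0.7245 0.2248 0.1192] xt,yt 0.1374 0.2666
```

View pics/wrist17.png

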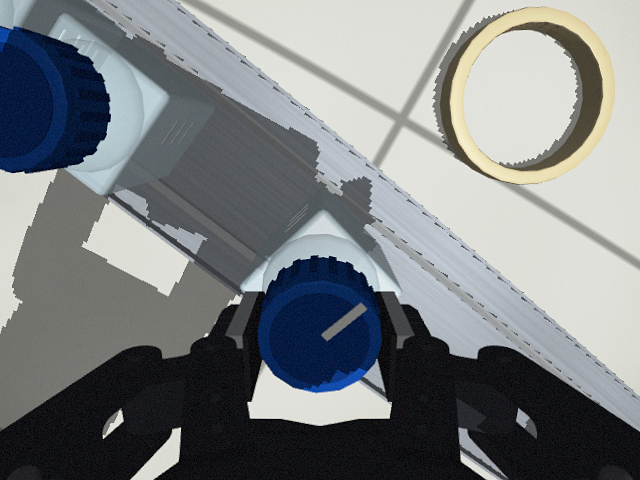

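The torque held at 1.34 N m, over 30 times the thread friction, so it has bottomed out. The zero-torque stop is at about q6 = 0.90. I'll back off 1.57 rad plus an allowance for the bottle's play between the rails.

Request:
servo_tool(commands=[0,-0.1,0,0,-0.005,0,0,0,-0.1,0,0,-0.005,0,0,0,-0.1,0,0,-0.005,0,0,0,-0.1,0,0,-0.005,0,0,0,-0.1,0,0,-0.005,0,0,0,-0.1,0,0,-0.005,0,0,0,-0.1,0,0,-0.005,0,0,0,-0.1,0,0,-0.005,0,0,0,-0.1,0,0,-0.005,0,0,0,-0.1,0,0,-0.005,0,0,0,-0.1,0,0,-0.005,0,0,0,-0.1,0,0,-0.005,0,0,0,-0.1,0,0,-0.005,0,0,0,-0.1,0,0,-0.005,0,0,0,-0.1,0,0,-0.005,0,0])

```text
t: 27.0
tool_pos: [0.5516, 0.0495, 0.0993]
tool_rot: [-1.388, 0.864, -0.852]
contact_force: [0.5, -1.0, -0.0]
opening: 0.0407
```

```bash
python3 d.py .0995;python3 chk.py wrist:wrist18 side:side18
```

```text
[0.5516 0.0495 0.0993] [-0.05   0.005  1.891  0.01   1.249 -0.519] [ 0.5 -1.  -0. ] [-0.21  0.05  0.01] 0.0407
[array([ 0.069, -0.017,  0.098]), array([-0.002,  0.   , -0.009])]
[0.5516 0.0495 0.0993] [ 0.49 -0.99 -0.03] [-0.21  0.05  0.01] 0.040717073598653966
[[ 0.45  -0.002  0.893]
 [-0.893  0.009  0.45 ]
 [-0.009 -1.     0.002]]
tilt -0.008692147263962844 jaw yaw 0.46666478148965496 jaw z 0.0019708586225580804
[166.8 284.1] 291.0 [0.4846 0.3634 0.1188] xt,yt -0.1242 0.3582
[452.9 281.9] 542.0 [ 0.5022 -0.2278  0.087 ] xt,yt 0.0031 -0.2197
[235.3 235.9] 280.5 [0.5856 0.2281 0.1222] xt,yt 0.0002 0.244
[239.7 169.7] 248.5 [0.7242 0.2249 0.1188] xt,yt 0.1371 0.2667
```

View pics/wrist18.png

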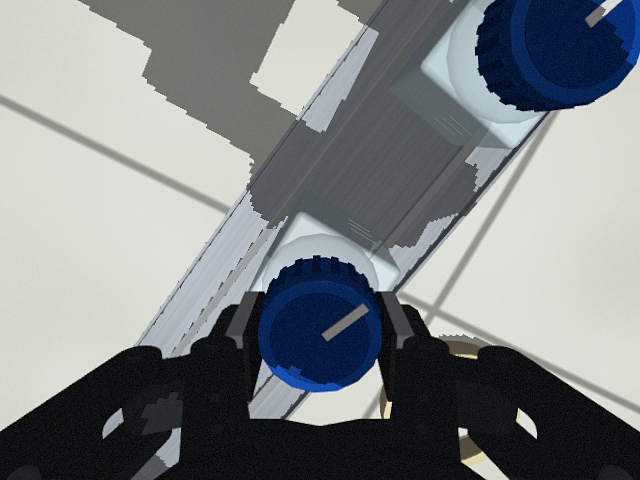

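Request:
servo_tool(commands=[0,-0.1,0,0,0,0,0,0,-0.1,0,0,0,0,0,0,0,0,0,0,0,0,0,0,0,0,0,0,0,0,0,0,0,0,0,0,0,0,0,0,0,0,0])

```text
t: 27.75
tool_pos: [0.5519, 0.049, 0.0995]
tool_rot: [-1.441, 0.721, -0.712]
contact_force: [0.2, -0.7, -0.4]
opening: 0.0408
```

```bash
python3 d.py .0995;python3 chk.py wrist:wrist19 side:side19; python3 - <<'E'
from h import *
from station import viewer
r=viewer.get_image("wrist");P=cloud(r)
# body shoulder edge: top face region of bottle; print depth of cap top
m=blue(r);m[:, :230]=0;m[:,400:]=0;m[:240]=0
q=P[(m>0)];q=q[q[:,2]>.115];print("cap top z",np.nanmedian(q[:,2]),np.nanpercentile(q,2,0).round(4),np.nanpercentile(q,98,0).round(4))
A=np.c_[q[:,:2]-q[:,:2].mean(0),np.ones(len(q))];w=abs(q[:,2]-np.median(q[:,2]))<.003
print("cap plane slope",np.linalg.lstsq(A[w],q[w,2],rcond=None)[0].round(4))
r=viewer.get_image("side");cv2.imwrite("pics/side20.png",cv2.resize(r["frame"][170:310,220:400],None,fx=4,fy=4,interpolation=cv2.INTER_CUBIC)[:,:,::-1])
E
```

```text
[0.5519 0.049  0.0995] [-0.05   0.005  1.891  0.01   1.248 -0.705] [ 0.2 -0.7 -0.4] [-0.22  0.    0.  ] 0.0408
[array([0.034, 0.001, 0.086]), array([-0.004,  0.   , -0.009])]
[0.5519 0.049  0.0995] [ 0.18 -0.75 -0.44] [-0.22  0.    0.  ] 0.04077593246839455
[[ 0.606 -0.002  0.795]
 [-0.795  0.009  0.606]
 [-0.009 -1.     0.004]]
tilt -0.008819958390465949 jaw yaw 0.6515175090715695 jaw z 0.004180333300260131
[166.8 284.1] 291.0 [0.4846 0.3633 0.1192] xt,yt -0.1242 0.3581
[453.  281.9] 527.0 [ 0.5022 -0.2281  0.0867] xt,yt 0.0031 -0.2199
[259.6 241.9] 90.0 [0.5744 0.1782 0.1224] xt,yt -0.0015 0.1929
[235.2 235.9] 278.0 [0.5855 0.2283 0.1222] xt,yt 0.0002 0.2442
[239.8 169.5] 255.5 [0.7244 0.2246 0.1195] xt,yt 0.1374 0.2664
cap top z 0.12344394664567944 [0.5324 0.0321 0.1171] [0.5699 0.0702 0.1248]
cap plane slope [ 0.0129 -0.0024  0.1235]
```

View pics/wrist19.png

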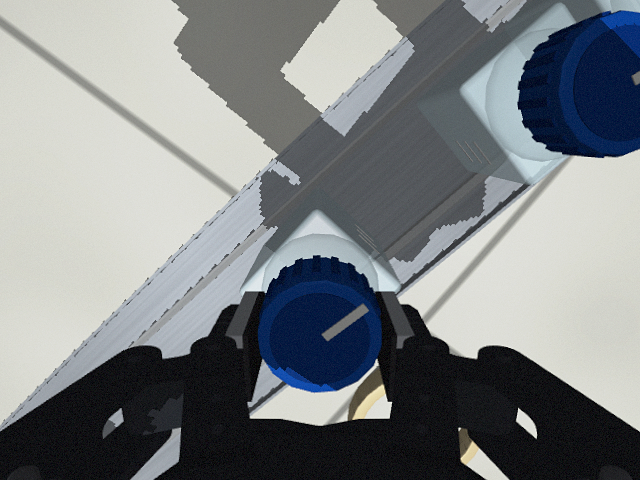

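View pics/side20.png

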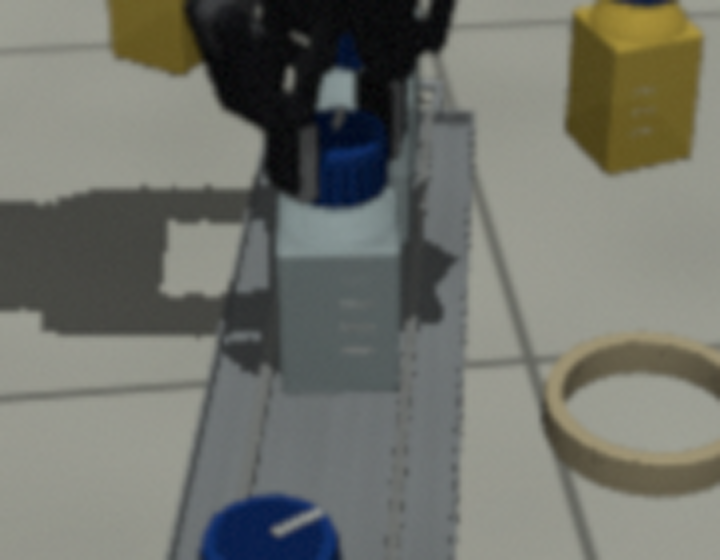

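The bottle stands on the floor between the rails. The cap top is about 1.2 mm above the neighbours' (1.0 mm expected for a quarter turn). The body turned back about 0.15 rad in the rails, so the cap is about 1.45–1.57 rad off its stop. Handing in.

```bash
python3 -c "
from station import ticket,monitor
print(monitor.get_obs()['opening']);print(ticket.finish_job())"
```

```text
0.04042598840089315
the job is handed in; nothing more can be done
None
```

The bottle is upright in its lane, and the cap has been screwed to its stop and backed off about a quarter turn. The gripper is still holding it, and I handed the job in at about 28 s. No verdict was reported.

**What I did:** I gripped the lying bottle by its cap and slid it about 60 mm along the lane to clear neighbour2. I then regripped it, lifted it, turned it upright and lowered it onto the tray floor. From above, I screwed the cap clockwise about 3.2 rad until the torque jumped to 1.34 N m, then backed it off.

**Last checks:**
- **Bottle:** it was within about 1 mm of the lane centre and 62 mm towards +y from the tray centre when released. The cap top tilts by about 0.01 rad. The side view shows it on the floor between the rails.
- **Cap setting:** I estimate 1.45–1.57 rad (83–90°) from the stop. This allows for about 0.15 rad of bottle play in the rails and a little slip or give at the stop, which I couldn't measure separately. The cap top is about 1.2 mm above the neighbours' caps, against 1.0 mm expected.
- **Grip:** 40 N was commanded, at 40 mm opening.
- **Surroundings:** neighbours and decoys were unchanged to about 1 mm wherever the cameras could see them. In the last top view neighbour2 was partly hidden by the arm. Neighbour0 and neighbour1 merged into one blob, but that blob hadn't moved. The tape roll looked undisturbed in the pictures, but I didn't measure it.

**What went wrong:** the first tilted approach brought the wrist camera very close to neighbour2. No contact force showed, and neighbour2 was still in place afterwards. One gripper command was refused because it had one number too many, and nothing moved.

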